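Pry the retaining clip off the gear trainer

ROBOT

A 7-joint arm with a two-finger parallel gripper is mounted at the origin on the work surface. World frame = base frame: x ahead of the robot, y to its left, z up, the work surface at z = 0. Lengths are in m, angles in rad, forces in N, time in s.
With the tool pointing down it reaches from about 0.425 to 0.875 m from the base axis. Payload 8.4 kg.
Tool frame: the origin (TCP) lies between the finger pads; the fingertips stand 22 mm ahead of it and the grasp point (between the pads) lies 3 mm ahead of it; z points along the fingers, x is the direction in which the jaws open and shut, and the axes are right-handed (so a half turn about z gives the same grasp; the last joint's range is limited). The gripper opens to 87 mm and grips with 3 to 60 N. Pads are 19 mm wide; open, the fingers measure 117 mm over their backs; the gripper's body (75 mm by 190 mm) begins 51 mm behind the grasp point.
Start: joints at [1.127, 0.333, 0.04, 1.465, -0.013, 1.343, -0.059], TCP at [0.22, -0.612, 0.245] pointing down, gripper open.
Joint ranges: [-2.58, 2.58], [-0.38, 2.09], [-1.3, 1.39], [0.25, 2.4], [-1.5, 4.64], [0.08, 2.09], [-2.65, 2.65]. Speed limits (rad/s): [2.22, 2.22, 2.79, 2.79, 3.14, 3.14, 3.14].

INTERFACE

Orientations are given as a 3x3 rotation matrix whose columns are the frame's x, y, z axes.
In Python, from cell import env gives the robot as it stands.
- The arm moves only by the tool send_rows, never from a script. Its arguments are lists of equal length, an entry for each row: "travel": the shift along the tool's x, y, z in m, a list of three; "rot": the turn, a rotation vector about the tool's x, y, z in rad, a list of three. A call has exactly 10 rows; each row shifts and turns the commanded pose from where the row before left it, along the tool's axes as they then stand; what a row does not reach is not made up. A row lasts 1/10 s, in which the tool goes at most 50 mm and 8.59 degrees, less where a joint would pass 70% of its speed; a pose out of reach is approached as far as the arm can. A call with a gripper value outside its range is refused whole. "hand" is the opening in per cent of the stroke, from 0 (shut) to 100 (fully open), set as the call begins (left out, the last holds). The fingers move at their own pace and stop on an object; "force" is the grip in N (left out, the last holds). Time passes only in rows, so rows that do not move let the fingers close, or fill a call up. It gives the time, the measured TCP pose, the force and the opening at its end, in the units of the state.
- env.get_state(): the state, without advancing time (a new reading comes with each control period).
- env.camera(name): name is "scene" or "top" or "wrist"; returns a dict with "color" (480x640x3 uint8, red, green, blue), "range_z" (480x640 float32, m along the optical axis (not along the pixel's ray), 0 where there is no reading), "fx", "fy", "cx", "cy" (pixels), "R" (3x3) and "t" (3): a world point X has camera coordinates R X + t. Camera axes: x right, y down, z forward; pixel columns grow to the right and rows downward; lengths in m; the calibration is good to about 2 mm. A picture is of the moment at which its call begins.
- env.hand_in(): hands the job in, once; it reports no verdict.
The state is a dict: "time": time; "joint_positions": joint angles; "qvel": joint speeds; "tau": joint torques, N m; "tcp_pos": TCP position; "eef_rot": TCP orientation; "ft_force": force on the tool from outside, world axes, zero at the start; "wrist_torque": the same for the moment, N m; "width": opening from 0.0 (shut) to 1.0 (fully open).
Only numpy, scipy, OpenCV 4.12 (cv2) and the standard library are available. Lean on these libraries where they do the work, as an engineer would, in place of code of your own. Each camera call takes 0.05 s, during which the arm holds its last target.

TASK

The big gear has to come off the gear trainer, so its spring clip must go first: take the hooked pick from the wooden rest, feel the hook down into the clip's loop and gently pry the clip out of its groove, with the pick alone, until it lies clear of the post but still on the trainer. Then lay the pick back in the notch it came from, hook down, and leave the awl beside it alone.

Things in the scene. Friction and masses are not known exactly. Their poses are not given: they have to be found in the camera images.
- trainer: Gear trainer, fixed: plywood base 190 x 250 mm, top 22 mm high, three meshing plywood gears on steel posts. Origin: on the table, on the axis of the big gear's post; z up; smaller gears and crank peg (top 67 mm high) on its +x side. Big gear: 116 mm across, top 38 mm high; on it the hub washer, 72 mm across, top 40 mm high, on which the clip lies. All rigid; press lightly.
- post_top (a point): Centre of the top of the big gear's post, 54 mm above the table; axes as the trainer. The post is 26 mm thick from here down to 10 mm below; under that its groove, 20 mm thick, runs 4 mm further down to the hub washer.
- ring: Dark spring-steel clip in the big post's groove, flat on the hub washer: 3 mm thick, 36 x 32 mm. Origin: centre of its round part (on the post's axis when fitted), underside; z up, +x out of the open mouth, -x to the closed end, drawn out as a loop. Its arms spring apart and free the post when the closed end is drawn some 10 mm along -x, with some 6 to 10 N; then it jumps on by up to 3 cm.
- clip_window (a point): Middle of the window in the clip's loop, level with the clip's top, 15.8 mm from the clip's origin along its -x; axes as the clip. The window is 5.5 mm long (x) from the post's face to the 4 mm wide end bar, some 14 mm wide (y), and open 3 mm down to the hub washer. A hook not down on the washer rides up and slips off the bar.
- pick_grip (a point): Hooked pick: centre of its square metal handle, 14 x 14 x 90 mm, where to grip it hard. x points along the pick to the hook, z up as it lies in the rest. A straight 5 mm shank, clamped in the handle's collet, runs on along x and turns square down (-z) into the hook, 4 mm thick, blunt, its end 30 mm below the handle's axis. Pupils reset the shank: the hook stands 114 to 122 mm ahead. About 70 g.
- rest: Plywood tool rest, fixed: base 72 x 150 x 6 mm with two upright cheeks, 8 mm thick, 56 mm high, centred on x = -32 and +32 mm. Origin: centre of its underside. Handles lie along x in notches 20 mm wide at y = -40 and +40 mm, hook or point to +x, handle axis 50 mm high. The fingers fit between the cheeks.
- awl_grip (a point): Centre of the handle of the straight awl in the other notch of the rest: the same handle, but a straight point. It stays where it is.
Things that resemble listed ones, but are neither listed nor needed, are in the scene too. What is shaped like the part that bears pick_grip but green is not meant.

How it is judged:
On the way, in this order (a step that is already met when the one before it is completed fails the run):
1. the pick is lifted out of its rest (height (world z) of pick_grip above 0.075 m and contact force between the fingers and pick above 1 N), for 0.2 s.
2. the pick's hook bears on the clip while the clip is still in its groove (contact force between pick and ring above 2 N and horizontal distance between ring and trainer below 0.006 m), for 0.05 s.
3. the clip is out of the groove and clear of the post (horizontal distance between ring and trainer above 0.026 m), for 0.1 s.
At the end, for the whole second after the job is handed in: The clip lies at rest on the trainer (not on the table), its centre more than 26 mm from the post's axis; the pick lies at rest in its own notch, hook down, its handle within 20 mm of where it was; the awl is within 15 mm of its place (horizontal distance between ring and trainer above 0.026 m and z of ring in the frame of trainer between 0.018 and 0.06 m and linear speed of each of ring, pick below 0.02 m/s and distance of pick_grip from where it was at the start of the episode below 0.02 m and angle between pick_grip's own z axis and vertical below 0.2 rad and distance of awl_grip from where it was at the start of the episode below 0.015 m); the robot touches nothing.
It fails at once if the pick presses on the trainer (gear, washer or post) with more than 16 N (contact force between pick and trainer above 16 N).
It fails at once if the pick bears on the clip with more than 25 N (contact force between pick and ring above 25 N).
It fails at once if the gripper or arm touches the clip (contact force between the arm and ring above 0.5 N).
It fails at once if the gripper or arm bumps the trainer with more than 5 N (contact force between the arm and trainer above 5 N).
It fails at once if the clip falls off the trainer (z of ring in the frame of trainer below 0.015 m).
It also fails if it takes over 51 s, if anything falls off the work surface, if the arm or the gripper's body presses on something with over 40 N, if the wrist force passes 120 N, or if a joint passes its speed limit or range.

## Working session

There is one attempt and no reset: what is moved stays moved. The work goes in short steps, Python scripts to look and compute and a tool call to move; the robot and the scene stay as the last step left them, time stands still between calls to the robot, and variables do not carry over. Pictures are saved under pics/ and viewed, and the job is handed in when it is done.

Besides the shell and the picture viewer there is one more tool, called after ">>>" as name(argument=value, ...) on one line, values as JSON. send_rows: Moves the arm, as the interface text tells. Its arguments: {"type":"object","properties":{"travel":{"type":"array"},"rot":{"type":"array"},"hand":{"type":"number"},"force":{"type":"number"}},"required":["travel","rot"]}

```bash
ls; mkdir -p pics; cat > h.py <<'E'
import numpy as np, cv2, pickle
from cell import env
def snap(n,tag):
    c=env.camera(n); pickle.dump(c,open(f'pics/{tag}.pkl','wb'))
    cv2.imwrite(f'pics/{tag}.png',c['color'][:,:,::-1]); return c
def load(tag): return pickle.load(open(f'pics/{tag}.pkl','rb'))
def crop(c,u0,v0,u1,v1,tag,s):
    im=c['color'][v0:v1,u0:u1,::-1]; cv2.imwrite(f'pics/{tag}.png',cv2.resize(im,None,fx=s,fy=s,interpolation=cv2.INTER_CUBIC))
def ray(c,u,v,z):
    "intersect pixel with world plane z"
    R=np.array(c['R']);t=np.array(c['t']);o=-R.T@t
    d=R.T@np.array([(u-c['cx'])/c['fx'],(v-c['cy'])/c['fy'],1]); return o+d*(z-o[2])/d[2]
def dep(c,u,v):
    R=np.array(c['R']);t=np.array(c['t']);z=c['range_z'][int(round(v)),int(round(u))]
    return R.T@(z*np.array([(u-c['cx'])/c['fx'],(v-c['cy'])/c['fy'],1])-t)
def proj(c,X):
    p=np.array(c['R'])@np.array(X)+np.array(c['t']); return c['fx']*p[0]/p[2]+c['cx'],c['fy']*p[1]/p[2]+c['cy']
E
python3 - <<'E'
from h import *
for n in('scene','top','wrist'):
    c=snap(n,n+'0'); print(n,c['fx'],-np.array(c['R']).T@c['t'])
s=env.get_state(); print(s['time'],s['tcp_pos'],s['eef_rot'],s['width'],s['ft_force'])
E
```

```text
pics
scene 467.872280352082 [1.07768464 0.20583239 0.66364312]
top 581.7565676813794 [0.32454156 0.01964444 1.23337507]
wrist 425.04429696497886 [ 0.28133831 -0.59004017  0.38300846]
0.15 [ 0.21954823 -0.61143517  0.24387782] [[ 3.37955331e-01 -9.41162009e-01 -5.15694152e-04]
 [-9.41161299e-01 -3.37955712e-01  1.15999665e-03]
 [-1.26602656e-03  9.33243257e-05 -9.99999194e-01]] 0.9993652337467659 [0.25822749 0.05164297 0.78089963]
```

View pics/scene0.png

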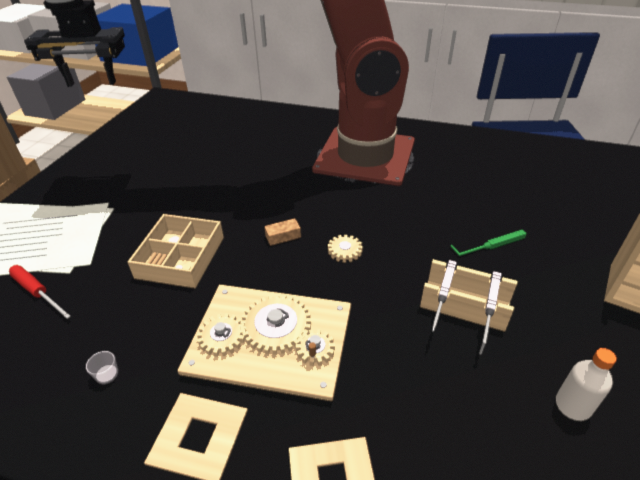

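View pics/top0.png

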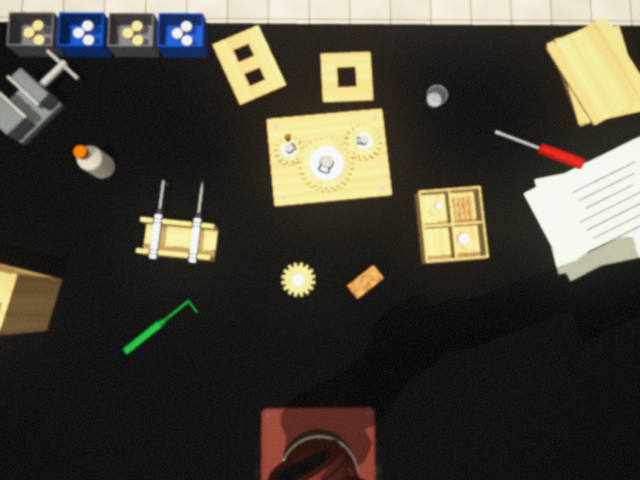

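View pics/wrist0.png

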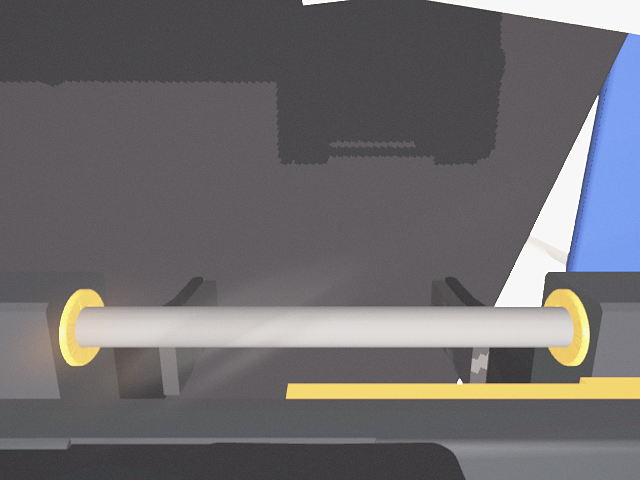

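The top view shows the trainer near (328,158), the rest near (178,240), and the green decoy near (160,330). I'll zoom in.

```bash
python3 - <<'E'
from h import *
c=load('top0'); crop(c,125,170,235,275,'rt',7); crop(c,260,100,400,210,'tt',5.6)
c=load('scene0'); crop(c,400,240,540,360,'rs',5.6); crop(c,180,280,360,400,'ts',4.4)
E
```

```text
(no output)
```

View pics/rt.png

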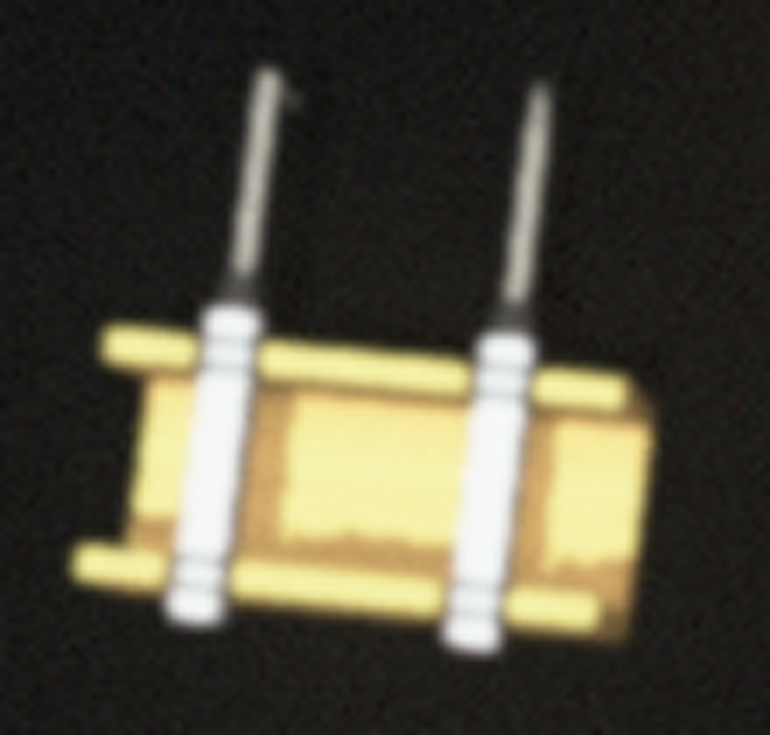

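View pics/tt.png

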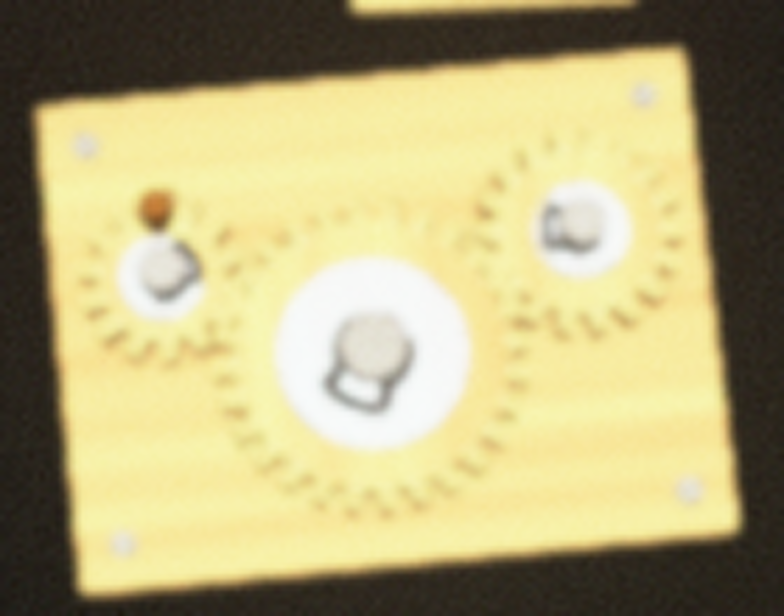

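View pics/rs.png

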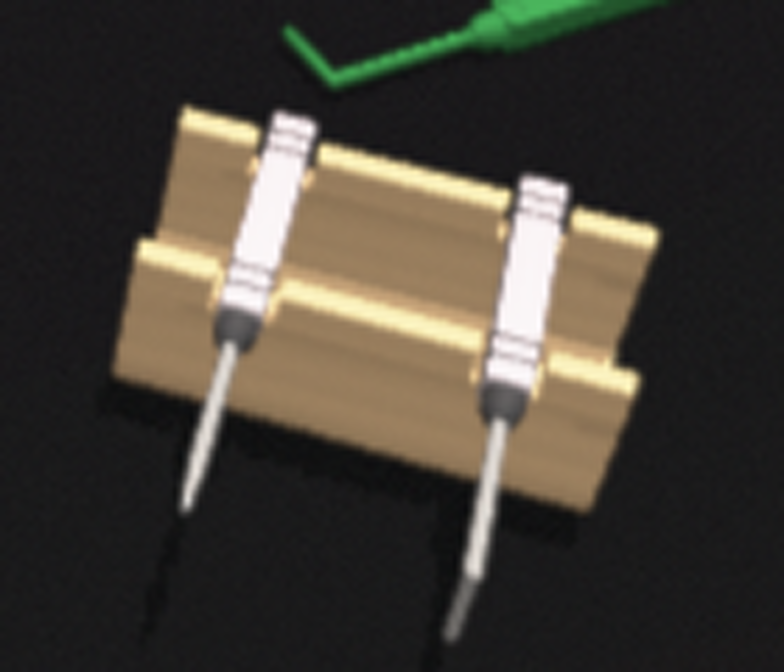

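View pics/ts.png

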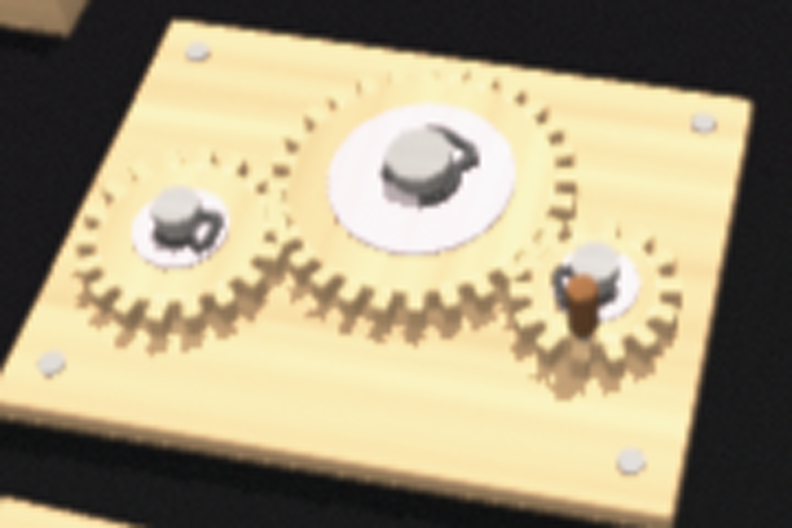

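```bash
python3 - <<'E'
from h import *
c=load('top0')
R=lambda p,o,s:(p[0]/s+o[0]-.5+.5/s,p[1]/s+o[1]-.5+.5/s)
r=lambda u,v,z:ray(c,*R((u,v),(125,170),7),z)
t=lambda u,v,z:ray(c,*R((u,v),(260,100),5.6),z)
np.set_printoptions(precision=4,suppress=True)
a,b=r(232,308,.057),r(195,620,.057); m=(a+b)/2; print('pick front/back',a,b,np.linalg.norm(a-b),m, 'yaw',np.degrees(np.arctan2(*(a-b)[1::-1])), np.linalg.norm(m[:2]))
h=r(267,75,.0525);print('hook top',h,np.linalg.norm(h[:2]-m[:2]))
a2,b2=r(507,336,.057),r(472,650,.057);print('awl',(a2+b2)/2,np.degrees(np.arctan2(*(a2-b2)[1::-1])),'sep',np.linalg.norm(m-(a2+b2)/2))
print('post',t(373,340,.054),'washer',t(373,353,.040))
print('base corners');q=[t(*p,.022) for p in((35,103),(688,47),(741,533),(80,595))]
for x in q:print(x)
print([np.linalg.norm(q[i]-q[i-1]) for i in range(4)])
print('edge yaw',[np.degrees(np.arctan2(*(q[i]-q[j])[1::-1])) for i,j in((0,3),(1,2))])
A,B=t(330,381,.043),t(377,408,.043);print('bar corners',A,B,np.linalg.norm(A-B)); w=t(358,386,.041);print('win',w)
p=(t(373,340,.054)+t(373,353,.04))/2
d=(A+B)/2-p;print('clip -x dir',np.degrees(np.arctan2(d[1],d[0])),np.linalg.norm(d[:2]),np.degrees(np.arctan2(w[1]-p[1],w[0]-p[0])),np.linalg.norm((w-p)[:2]))
for uv in((326.5,160.5),(166,225),(155,230)):print(uv,dep(c,*uv))
E
```

```text
pick front/back [0.5099 0.3251 0.057 ] [0.419  0.3331 0.057 ] 0.09125810700670631 [0.4644 0.3291 0.057 ] yaw -4.997065140612844 0.5692085721871895
hook top [0.5799 0.3181 0.0525] 0.11596327899565582
awl [0.4558 0.2494 0.057 ] -5.065032552226679 sep 0.08020640005640411
post [ 0.6219 -0.0186  0.054 ] washer [ 0.6204 -0.019   0.04  ]
base corners
[0.7227 0.1095 0.022 ]
[ 0.7456 -0.1417  0.022 ]
[ 0.5554 -0.1586  0.022 ]
[0.5317 0.0912 0.022 ]
[np.float64(0.1918831788626845), np.float64(0.2521862803911684), np.float64(0.1910024700140491), np.float64(0.2509190550799946)]
edge yaw [np.float64(5.467843935285155), np.float64(5.088418043014968)]
bar corners [ 0.609  -0.0028  0.043 ] [ 0.5987 -0.0203  0.043 ] 0.02028793488840451
win [ 0.6076 -0.0133  0.041 ]
clip -x dir 157.28141519996933 0.018762523131838255 157.99627431606126 0.014662015680010602
(326.5, 160.5) [ 0.6216 -0.0192  0.0536]
(166, 225) [0.4931 0.3197 0.0079]
(155, 230) [0.476  0.3293 0.0584]
```

The pick is the rest's +y tool: its handle is 91 mm long and its hook stands about 116 mm ahead. The distances between parts match the given sizes. Next I'll write a planner that gives me the per-row numbers.

```bash
cat > plan.py <<'E'
import numpy as np, sys
from scipy.spatial.transform import Rotation as Ro
from scipy.optimize import fsolve
np.set_printoptions(precision=4,suppress=True)
def target(yx):  # tool down, tool x yaw in deg
    a=np.radians(yx); x=np.array([np.cos(a),np.sin(a),0]);z=np.array([0,0,-1.]);return np.column_stack([x,np.cross(z,x),z])
def sim(p,R,tr,rv,n=10):
    # shift and turn per row, shift along the axes before turn
    p=np.array(p,float);R=np.array(R)
    for _ in range(n):
        p=p+R@tr; R=R@Ro.from_rotvec(rv).as_matrix()
    return p,R
def plan(p,R,pt,yx,n=10):
    rv=Ro.from_matrix(np.array(R).T@target(yx)).as_rotvec()/n
    rv=np.round(rv,4)
    B,_=sim(p,R,np.zeros(3),rv,n); M=np.column_stack([sim(np.zeros(3),R,e,rv,n)[0] for e in np.eye(3)])
    tr=np.linalg.solve(M,np.array(pt)-p); tr=np.round(tr,4)
    pe,Re=sim(p,R,tr,rv,n)
    print('travel',tr.tolist(),'rot',rv.tolist(),'x',n,'-> end',pe,'|step|',np.linalg.norm(tr)); return pe,Re
def plan_now(pts):
    from cell import env
    s=env.get_state();p,R=s['tcp_pos'],s['eef_rot']
    print('t',s['time'],'p',np.array(p),'xyaw',np.degrees(np.arctan2(R[1][0],R[0][0])),'F',s['ft_force'],'w',s['width'],'j',np.array(s['joint_positions']))
    for q in pts: p,R=plan(p,R,q[:3],q[3],q[4] if len(q)>4 else 10)
E
python3 -c "
from plan import *
plan_now([(.50,-.33,.245,-95),(.545,-.015,.235,-95)])"
```

```text
t 0.15 p [ 0.2195 -0.6114  0.2439] xyaw -70.2476328289373 F [0.2582 0.0516 0.7809] w 0.9993652337467659 j [ 1.1268  0.3337  0.0399  1.466  -0.0134  1.3433 -0.0585]
travel [-0.0238, -0.0322, -0.0001] rot [0.0, 0.0001, 0.0432] x 10 -> end [ 0.5001 -0.3301  0.245 ] |step| 0.0400411038808872
travel [-0.0318, -0.0017, 0.001] rot [0.0, 0.0, 0.0] x 10 -> end [ 0.5447 -0.0148  0.235 ] |step| 0.03186110481449129
```

>>> send_rows(travel=[[-0.0238,-0.0322,0],[-0.0238,-0.0322,0],[-0.0238,-0.0322,0],[-0.0238,-0.0322,0],[-0.0238,-0.0322,0],[-0.0238,-0.0322,0],[-0.0238,-0.0322,0],[-0.0238,-0.0322,0],[-0.0238,-0.0322,0],[-0.0238,-0.0322,0]], rot=[[0,0,0.0432],[0,0,0.0432],[0,0,0.0432],[0,0,0.0432],[0,0,0.0432],[0,0,0.0432],[0,0,0.0432],[0,0,0.0432],[0,0,0.0432],[0,0,0.0432]], hand=55)

```text
time: 1.15
tcp_pos: [0.5012, -0.3291, 0.2445]
eef_rot: [[-0.089, -0.996, -0.0], [-0.996, 0.089, 0.0], [-0.0, 0.0, -1.0]]
ft_force: [-1.0, -0.3, -0.7]
width: 0.55
```

>>> send_rows(travel=[[-0.0318,-0.0017,0.001],[-0.0318,-0.0017,0.001],[-0.0318,-0.0017,0.001],[-0.0318,-0.0017,0.001],[-0.0318,-0.0017,0.001],[-0.0318,-0.0017,0.001],[-0.0318,-0.0017,0.001],[-0.0318,-0.0017,0.001],[-0.0318,-0.0017,0.001],[-0.0318,-0.0017,0.001]], rot=[[0,0,0],[0,0,0],[0,0,0],[0,0,0],[0,0,0],[0,0,0],[0,0,0],[0,0,0],[0,0,0],[0,0,0]])

```text
time: 2.15
tcp_pos: [0.5447, -0.0138, 0.2344]
eef_rot: [[-0.087, -0.996, -0.0], [-0.996, 0.087, -0.0], [0.0, 0.0, -1.0]]
ft_force: [0.7, -1.2, -0.7]
width: 0.555
```

```bash
python3 -c "
from plan import *
from h import *
c=snap('wrist','w1'); print(-c['R'].T@c['t'],c['R'])
plan_now([(.4644,.3291,.15,-95)])
print(proj(c,[.6215,-.019,.054]),proj(c,[.6076,-.0133,.043]))"
```

```text
[ 0.6101 -0.0204  0.3736] [[-0.0864 -0.9963  0.0004]
 [-0.9667  0.0839  0.2419]
 [-0.241   0.0205 -0.9703]]
t 2.2 p [ 0.545  -0.0072  0.2344] xyaw -94.63832212986978 F [-0.3959  5.5561  0.3454] w 0.5506611975153906 j [ 0.2934  0.1523 -0.3972  1.719   0.0583  1.2821 -1.768 ]
travel [-0.0328, 0.0108, 0.0085] rot [0.0, 0.0003, 0.0006] x 10 -> end [0.4648 0.3288 0.1499] |step| 0.03556304261448956
(np.float64(320.2434116071389), np.float64(120.0497065785011)) (np.float64(314.47002480682625), np.float64(140.28774268841278))
```

View pics/w1.png

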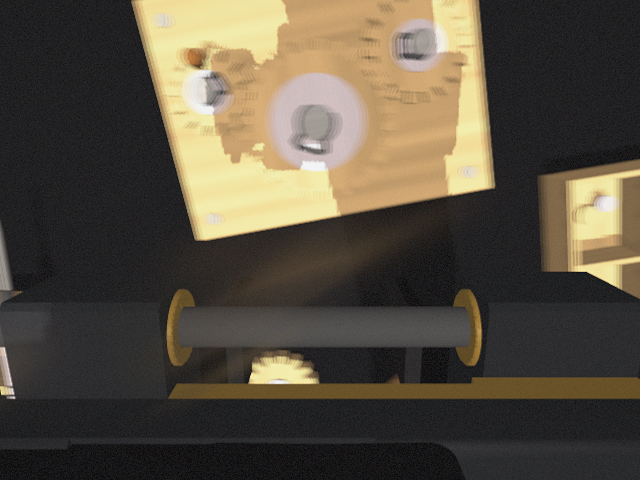

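The arm was still settling, so the image is blurred. I'll retake it.

```bash
python3 -c "
from plan import *
from h import *
snap('wrist','w1b');c=snap('wrist','w2'); print(-c['R'].T@c['t'])
crop(c,250,60,380,180,'w2c',6)
plan_now([(.4644,.3291,.15,-95)])
"
```

```text
[ 0.6103 -0.016   0.3737]
t 2.3 p [ 0.5448 -0.0125  0.2344] xyaw -94.74854015513766 F [ 0.1659 -2.0305  0.2716] w 0.548812739370239 j [ 0.297   0.1519 -0.3919  1.7192  0.0595  1.2827 -1.7615]
travel [-0.0334, 0.0109, 0.0084] rot [0.0, 0.0001, 0.0004] x 10 -> end [0.4644 0.3296 0.1505] |step| 0.03612381485945248
```

View pics/w2c.png

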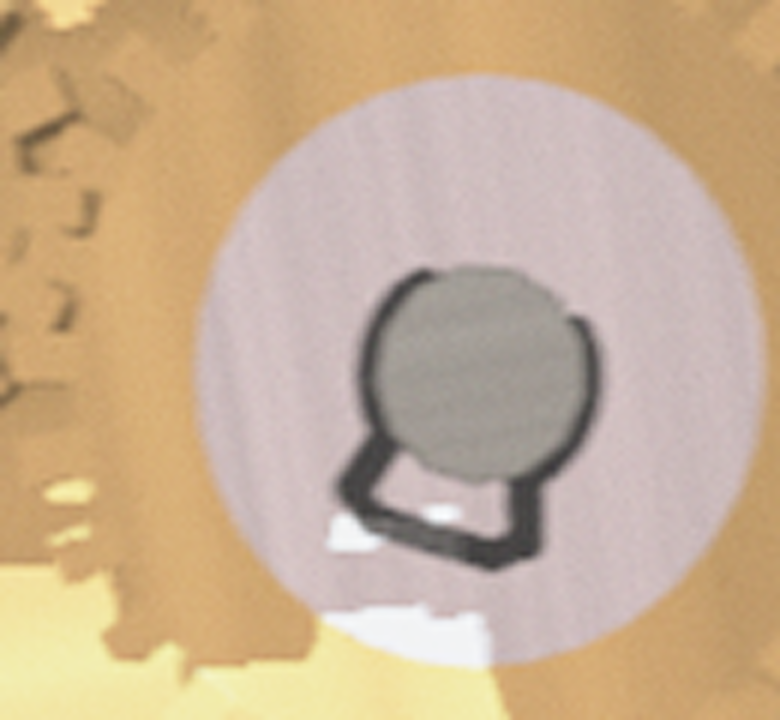

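```bash
python3 -c "
from plan import *
from h import *
c=load('w2')
t=lambda u,v,z:ray(c,u/6+250-.417,v/6+60-.417,z)[:2]
ws=(t(198,370,.04)+t(765,370,.04))/2, (t(481,75,.04)+t(481,665,.04))/2
print('washer',ws,np.linalg.norm(t(198,370,.04)-t(765,370,.04)),np.linalg.norm(t(481,75,.04)-t(481,665,.04)))
print('post',t(479,374,.054), np.linalg.norm(t(371,374,.054)-t(587,374,.054)))
P=t(479,374,.054)
for a,b,z in(((432,268),(580,318),.043),((338,490),(543,550),.043),((365,525),(493,570),.042),((375,503),(505,540),.043),((385,435),(505,478),.043)):
  A,B=t(*a,z),t(*b,z);d=B-A;m=(A+B)/2-P;print(np.linalg.norm(d),'axis',np.degrees(np.arctan2(d[1],d[0]))%180-90+180,'mid dir',np.degrees(np.arctan2(m[1],m[0])),np.linalg.norm(m))
"
```

```text
washer (array([ 0.6208, -0.021 ]), array([ 0.6198, -0.0208])) 0.07139402173641232 0.07155382892078851
post [ 0.6199 -0.0204] 0.026066149384430286
0.01930414148209018 axis 157.57073447207947 mid dir -23.642452603708882 0.010579024325077202
0.026971284519442352 axis 159.50033318312006 mid dir 160.50889486530465 0.018063597814586805
0.017213715636805123 axis 156.45366694421077 mid dir 159.05678608766468 0.021770332988929025
0.017070946690335532 axis 159.91613234839446 mid dir 160.39661773061385 0.018258423699556537
0.01598006427504721 axis 156.27103380877196 mid dir 152.40330869893734 0.010491451059436436
```

>>> send_rows(travel=[[-0.025,0.008,0.006],[-0.04,0.013,0.01],[-0.04,0.013,0.01],[-0.04,0.013,0.01],[-0.04,0.013,0.01],[-0.04,0.013,0.01],[-0.04,0.013,0.01],[-0.035,0.012,0.008],[-0.024,0.008,0.006],[-0.01,0.003,0.004]], rot=[[0,0,0],[0,0,0],[0,0,0],[0,0,0],[0,0,0],[0,0,0],[0,0,0],[0,0,0],[0,0,0],[0,0,0]])

```text
time: 3.3
tcp_pos: [0.4645, 0.3288, 0.15]
eef_rot: [[-0.085, -0.996, -0.001], [-0.996, 0.085, 0.0], [-0.0, 0.001, -1.0]]
ft_force: [0.7, 0.3, -0.2]
width: 0.548
```

```bash
python3 -c "
from plan import *
from h import *
snap('wrist','w3b');c=snap('wrist','w3'); print(-c['R'].T@c['t'])
plan_now([(.4644,.3291,.053,-95)])
"
```

```text
[0.5299 0.3225 0.2887]
t 3.4 p [0.4651 0.3272 0.1499] xyaw -94.93574062319097 F [ 0.1901 -0.1438  0.1194] w 0.5502364580522457 j [-0.1655  0.3021 -0.6182  1.7569  0.1901  1.144  -2.4985]
travel [-0.0002, 0.0001, 0.0097] rot [0.0001, -0.0001, 0.0001] x 10 -> end [0.4642 0.3293 0.0529] |step| 0.009702576977277737
```

View pics/w3.png

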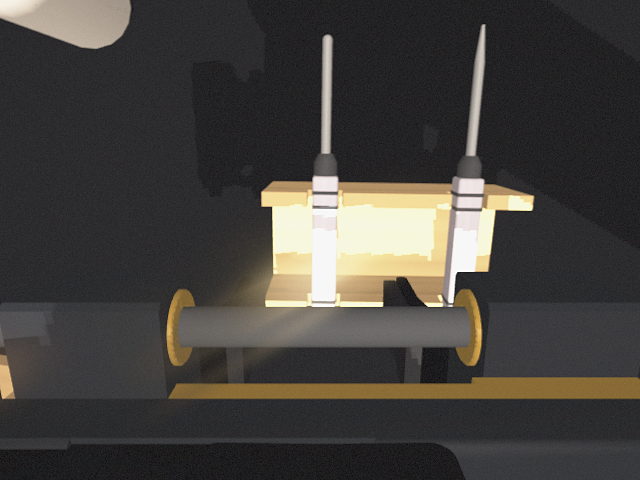

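```bash
python3 -c "
from plan import *
from h import *
c=load('w3')
a=ray(c,325.3,176.5,.057);b=ray(c,323.8,295,.057);h=ray(c,327.2,38,.0525)
print(a,b,h,'yaw',np.degrees(np.arctan2(*(a-b)[1::-1])),'hook ahead of front',np.linalg.norm((h-a)[:2]))
d=(a-b)/np.linalg.norm(a-b);print('centre',a-.045*d, 'hook dist', .045+np.linalg.norm((h-a)[:2])-.002)
"
```

```text
[0.5084 0.3234 0.057 ] [0.4405 0.3299 0.057 ] [0.5779 0.3166 0.0525] yaw -5.493558315853553 hook ahead of front 0.06987962136555129
centre [0.4636 0.3277 0.057 ] hook dist 0.11287962136555128
```

>>> send_rows(travel=[[0,0,0.01],[0,0,0.014],[0,0,0.014],[0,0,0.014],[0,0,0.014],[0,0,0.013],[0,0,0.01],[0,0,0.006],[0,0,0.002],[0,0,0]], rot=[[0,0,0.003],[0,0,0],[0,0,0],[0,0,0],[0,0,0],[0,0,0],[0,0,0],[0,0,0],[0,0,0],[0,0,0]])

```text
time: 4.4
tcp_pos: [0.4654, 0.3274, 0.0536]
eef_rot: [[-0.09, -0.996, -0.0], [-0.996, 0.09, 0.0], [-0.0, 0.0, -1.0]]
ft_force: [0.8, -0.3, -0.7]
width: 0.551
```

```bash
python3 -c "
from plan import *
plan_now([(.464,.3285,.053,-95.2)])
"
```

```text
t 4.4 p [0.4654 0.3274 0.0536] xyaw -95.16083406405578 F [ 0.8364 -0.3227 -0.695 ] w 0.551176305474596 j [-0.2064  0.4122 -0.5801  1.8408  0.2698  0.9674 -2.5637]
travel [-0.0001, 0.0001, 0.0001] rot [0.0, 0.0, 0.0001] x 10 -> end [0.4645 0.3284 0.0526] |step| 0.00017320508075688773
```

>>> send_rows(travel=[[-0.001,0,0],[0,0,0],[0,0,0],[0,0,0],[0,0,0],[0,0,0],[0,0,0],[0,0,0],[0,0,0],[0,0,0]], rot=[[0,0,0],[0,0,0],[0,0,0],[0,0,0],[0,0,0],[0,0,0],[0,0,0],[0,0,0],[0,0,0],[0,0,0]], hand=0, force=60)

```text
time: 5.4
tcp_pos: [0.4655, 0.3282, 0.0537]
eef_rot: [[-0.09, -0.996, 0.0], [-0.996, 0.09, 0.0], [-0.0, -0.0, -1.0]]
ft_force: [0.2, -0.8, 3.5]
width: 0.15
```

```bash
python3 -c "
from plan import *
plan_now([(.464,.3285,.053,-95.2)])
"
```

```text
t 5.4 p [0.4655 0.3282 0.0537] xyaw -95.17349106067886 F [ 0.236  -0.7552  3.4769] w 0.1504657420672483 j [-0.2081  0.4131 -0.5797  1.8393  0.2702  0.9681 -2.5651]
travel [-0.0, 0.0002, 0.0001] rot [-0.0, 0.0, 0.0] x 10 -> end [0.4635 0.3284 0.0527] |step| 0.00022360679774997898
```

>>> send_rows(travel=[[0,0,-0.003],[0,0,-0.008],[0,0,-0.012],[0,0,-0.014],[0,0,-0.015],[0,0,-0.015],[0,0,-0.014],[0,0,-0.012],[0,0,-0.008],[0,0,-0.003]], rot=[[0,0,0],[0,0,0],[0,0,0],[0,0,0],[0,0,0],[0,0,0],[0,0,0],[0,0,0],[0,0,0],[0,0,0]])

```text
time: 6.4
tcp_pos: [0.4658, 0.3284, 0.1586]
eef_rot: [[-0.09, -0.996, 0.001], [-0.996, 0.09, 0.001], [-0.001, -0.001, -1.0]]
ft_force: [-0.6, 0.3, -1.0]
width: 0.15
```

```bash
python3 -c "
from plan import *
from h import *
snap('scene','s4');c=snap('wrist','w4')
plan_now([(.487,.0336,.125,-112)])
"
```

```text
t 6.5 p [0.4656 0.3282 0.1578] xyaw -95.17516682662917 F [-0.5575 -0.2205 -1.2369] w 0.15284792592936639 j [-0.1695  0.2942 -0.6139  1.7477  0.1835  1.1571 -2.4984]
travel [0.0284, -0.0086, 0.0033] rot [-0.0, 0.0, 0.0294] x 10 -> end [0.4867 0.0333 0.1247] |step| 0.029856490081722604
```

View pics/w4.png

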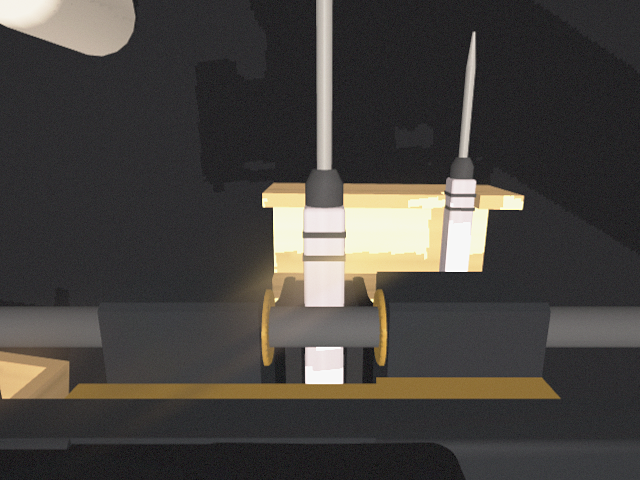

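View pics/s4.png

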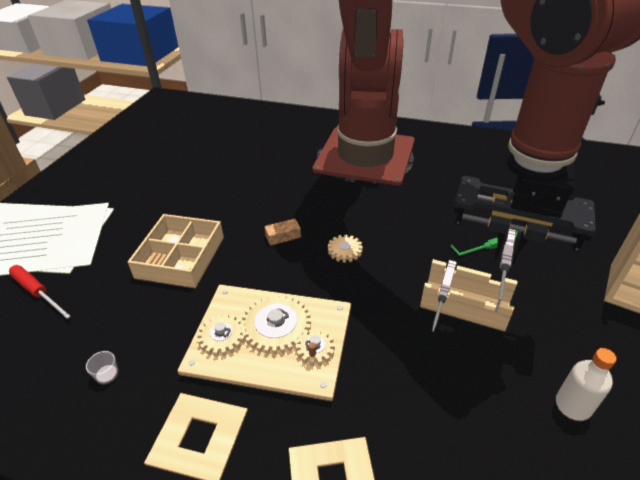

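The pick is held level. The hook tip is just above the wrist frame, so I'll use touch on the post to range along the pick's axis.

>>> send_rows(travel=[[0.015,-0.004,0],[0.03,-0.008,0],[0.038,-0.01,0.002],[0.038,-0.01,0.003],[0.038,-0.012,0.004],[0.038,-0.012,0.006],[0.035,-0.011,0.006],[0.028,-0.009,0.006],[0.016,-0.006,0.004],[0.008,-0.003,0.002]], rot=[[0,0,0.015],[0,0,0.0294],[0,0,0.038],[0,0,0.038],[0,0,0.038],[0,0,0.038],[0,0,0.036],[0,0,0.03],[0,0,0.02],[0,0,0.012]])

```text
time: 7.5
tcp_pos: [0.4868, 0.0308, 0.1239]
eef_rot: [[-0.379, -0.926, -0.001], [-0.926, 0.379, -0.0], [0.001, 0.001, -1.0]]
ft_force: [0.4, 0.9, -0.9]
width: 0.153
```

```bash
python3 -c "
from plan import *
from h import *
snap('wrist','x');snap('scene','s5');c=snap('wrist','w5')
plan_now([(.487,.0336,.085,-112)])
crop(load('s5'),180,220,360,400,'s5c',4)
"
```

```text
t 7.65 p [0.4874 0.0336 0.1245] xyaw -112.00390662109074 F [-0.1436  0.6111 -1.0547] w 0.15168188095731097 j [ 0.2244  0.1361 -0.4085  1.9761  0.0619  1.0413 -2.1668]
travel [0.0, 0.0, 0.004] rot [0.0, 0.0, -0.0] x 10 -> end [0.4874 0.0336 0.0845] |step| 0.004
```

View pics/w5.png

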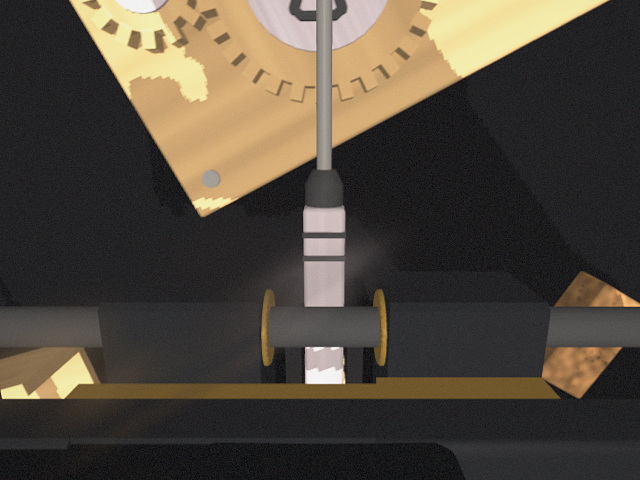

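View pics/s5c.png

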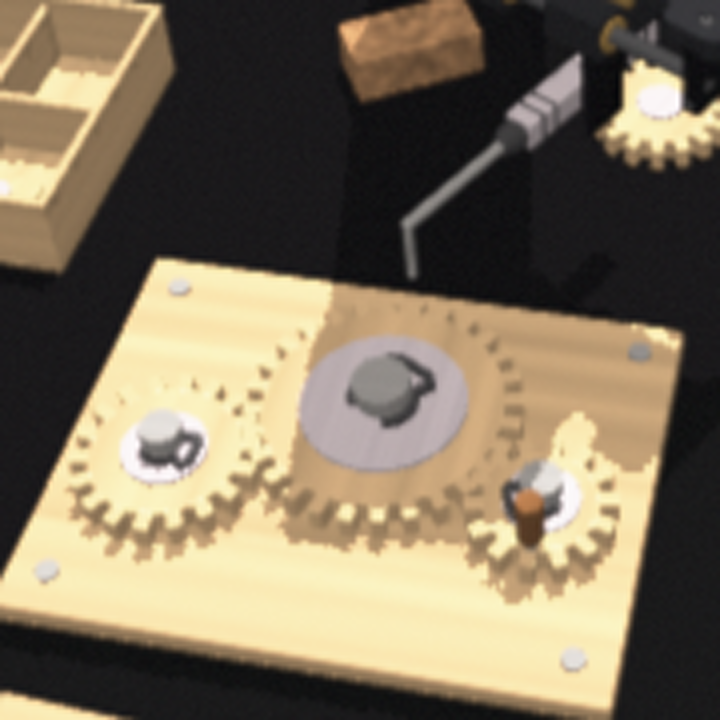

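```bash
python3 -c "
from plan import *
from h import *
c=load('w5');crop(c,240,0,410,70,'w5c',4.6)
s=load('s5');f=lambda u,v,z:ray(s,u/4+180-.375,v/4+220-.375,z)
print('hook top',f(409,219,.1215),'tip',f(412,277,.0915), 'post',f(381,372,.054))
a=ray(c,324.3,150,.1215+.0025);b=ray(c,324.8,10,.124);print(a,b,'yaw',np.degrees(np.arctan2(*(b-a)[1::-1])))
"
```

```text
hook top [ 0.5888 -0.0126  0.1215] tip [ 0.5929 -0.0119  0.0915] post [ 0.6154 -0.0203  0.054 ]
[0.5438 0.0081 0.124 ] [ 0.5815 -0.0074  0.124 ] yaw -22.25879681982968
```

View pics/w5c.png

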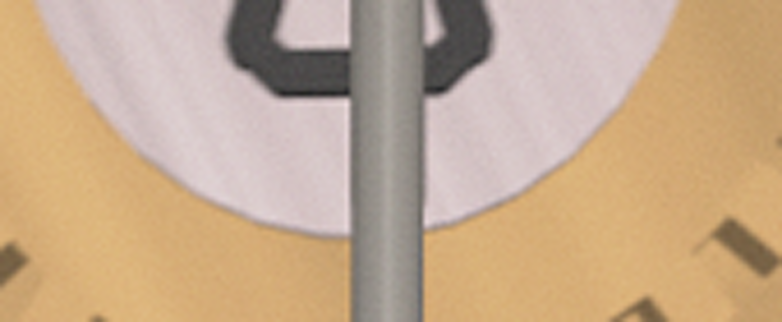

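```bash
python3 -c "
from plan import *
from h import *
c=load('w5')
q=lambda u,v,z:ray(c,u/4.6+240-.4,v/4.6-.4,z)
a=ray(c,324.3,150,.124);b=ray(c,324.8,10,.124)
d=np.array([np.cos(np.radians(-22)),np.sin(np.radians(-22))]);n=np.array([-d[1],d[0]])
p=np.array([.4874,.0336])
for nm,x in(('shank a',a),('b',b),('loop',q(359.5,45,.043)),('barouter',q(359,96,.043)),('bar inner',q(359,50,.043)),('barR',q(440,95,.043)),('barL',q(280,95,.043)),('post',np.array([.6199,-.0204]))):
  print(nm,x[:2],'along',(x[:2]-p)@d,'lat',(x[:2]-p)@n)
"
```

```text
shank a [0.5438 0.0081] along 0.06189885764971715 lat -0.0025477924112445468
b [ 0.5815 -0.0074] along 0.10262824361648909 lat -0.0027317624581713073
loop [ 0.6025 -0.0125] along 0.12400045800203048 lat 0.00036314003629089235
barouter [ 0.5981 -0.0107] along 0.1192459775963095 lat 0.00043640377032166114
bar inner [ 0.6021 -0.0123] along 0.1235367984808359 lat 0.00041641161259909997
barR [ 0.5951 -0.0184] along 0.1193297730045511 lat -0.007890809935204189
barL [ 0.6013 -0.0032] along 0.11934944245288236 lat 0.008557118271478993
post [ 0.6199 -0.0204] along 0.14308061677455858 lat -0.0004325545189981766
```

>>> send_rows(travel=[[-0.001,-0.002,0.003],[-0.001,-0.002,0.006],[0,-0.002,0.007],[0,-0.002,0.007],[0,0,0.007],[0,0,0.006],[0,0,0.004],[0,0,0.002],[0,0,0],[0,0,0]], rot=[[0,0,0],[0,0,0],[0,0,0],[0,0,0],[0,0,0],[0,0,0],[0,0,0],[0,0,0],[0,0,0],[0,0,0]])

```text
time: 8.65
tcp_pos: [0.4957, 0.0317, 0.0828]
eef_rot: [[-0.375, -0.927, 0.0], [-0.927, 0.375, 0.0], [-0.0, -0.0, -1.0]]
ft_force: [0.4, 0.2, -1.2]
width: 0.154
```

```bash
python3 -c "
from plan import *
from h import *
snap('top','t6');snap('scene','s6');c=snap('wrist','w6')
plan_now([])
crop(load('s6'),230,270,330,360,'s6c',7)
crop(load('top','') if 0 else load('t6'),280,110,380,200,'t6c',7)
"
```

```text
t 8.8 p [0.4958 0.0317 0.0829] xyaw -112.03917010292497 F [ 0.1284  0.6891 -1.2301] w 0.15502154679776076 j [ 0.2142  0.2054 -0.4015  1.9968  0.0978  0.957  -2.1915]
```

View pics/s6c.png

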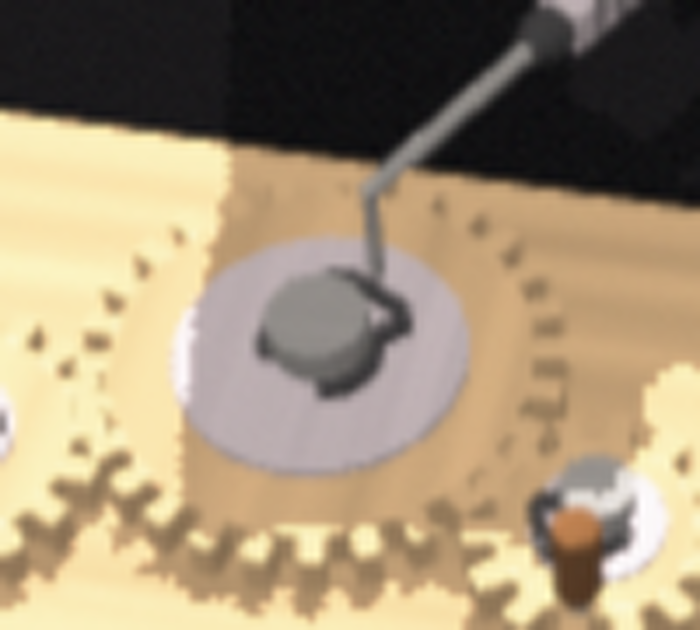

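View pics/t6c.png

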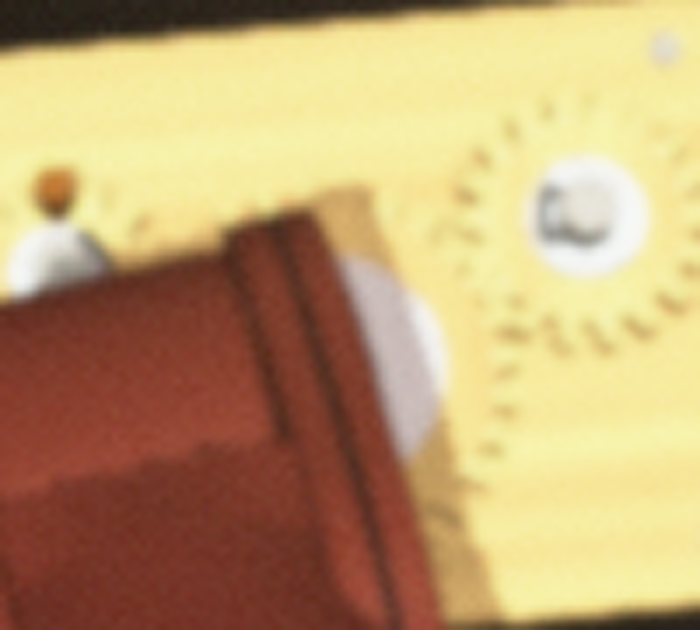

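View pics/w6.png

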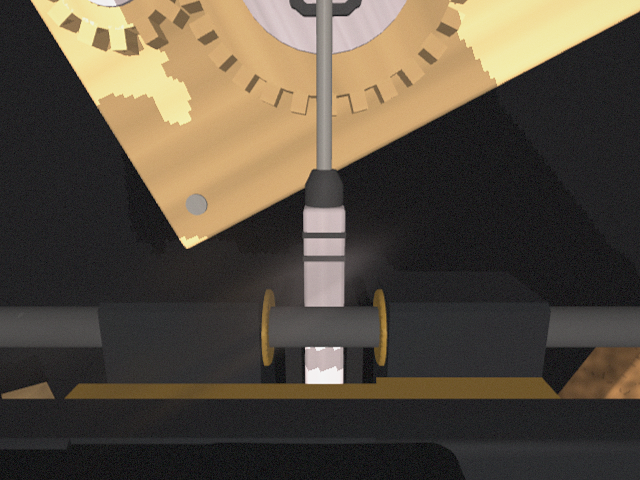

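```bash
python3 -c "
from plan import *
from h import *
s=load('s6');f=lambda u,v,z:ray(s,u/7+230-.43,v/7+270-.43,z)[:2]
d=np.array([np.cos(np.radians(-22)),np.sin(np.radians(-22))]);n=np.array([-d[1],d[0]])
P=f(319,313,.054);wsh=f(320,356,.040);print(P,wsh)
for nm,x in(('tip',f(377,275,.0492)),('top',f(371,187,.0815)),('bar',f(402,318,.043)),('loopfar corner',f(340,270,.043)),('near',f(407,325,.043))):
  print(nm,x,'rel post along',(x-P)@d,'lat',(x-P)@n)
c=load('w6');crop(c,240,0,410,70,'w6c',4.6)
"
```

```text
[ 0.6186 -0.0186] [ 0.6205 -0.0188]
tip [ 0.6    -0.0109] rel post along -0.020101084342590704 lat 0.00010339916426849269
top [ 0.6001 -0.0101] rel post along -0.020316676734768314 lat 0.0008752852568430478
bar [ 0.6062 -0.0027] rel post along -0.017412898297375398 lat 0.010118249901038453
loopfar corner [ 0.5962 -0.0224] rel post along -0.019336249349760325 lat -0.011997361159469594
near [ 0.608  -0.0008] rel post along -0.016534974740581538 lat 0.01251726640689464
```

View pics/w6c.png

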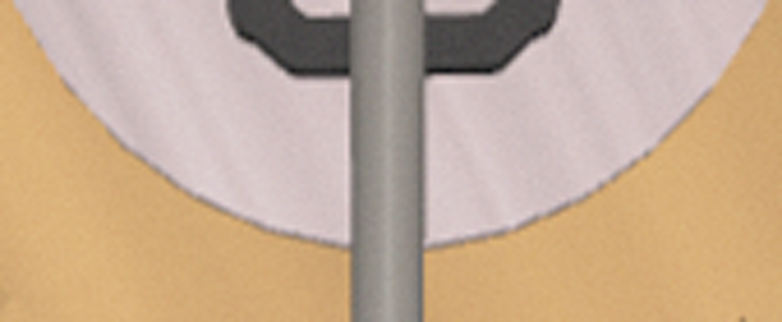

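>>> send_rows(travel=[[0,-0.0005,0],[0,-0.0005,0],[0,-0.0005,0],[0,-0.0005,0],[0,-0.0005,0],[0,-0.0005,0],[0,0,0],[0,0,0],[0,0,0],[0,0,0]], rot=[[0,0,0],[0,0,0],[0,0,0],[0,0,0],[0,0,0],[0,0,0],[0,0,0],[0,0,0],[0,0,0],[0,0,0]])

```text
time: 9.8
tcp_pos: [0.4983, 0.0306, 0.0826]
eef_rot: [[-0.375, -0.927, -0.0], [-0.927, 0.375, 0.0], [-0.0, 0.0, -1.0]]
ft_force: [0.0, 0.6, -0.9]
width: 0.153
```

>>> send_rows(travel=[[0,-0.0002,0],[0,-0.0002,0],[0,-0.0002,0],[0,-0.0002,0],[0,-0.0002,0],[0,0,0],[0,0,0],[0,0,0],[0,0,0],[0,0,0]], rot=[[0,0,0],[0,0,0],[0,0,0],[0,0,0],[0,0,0],[0,0,0],[0,0,0],[0,0,0],[0,0,0],[0,0,0]])

```text
time: 10.8
tcp_pos: [0.4993, 0.0302, 0.0826]
eef_rot: [[-0.375, -0.927, -0.0], [-0.927, 0.375, 0.0], [-0.0, 0.0, -1.0]]
ft_force: [-0.9, 0.4, -1.2]
width: 0.156
```

>>> send_rows(travel=[[0,-0.0002,0],[0,-0.0002,0],[0,-0.0002,0],[0,-0.0002,0],[0,-0.0002,0],[0,0,0],[0,0,0],[0,0,0],[0,0,0],[0,0,0]], rot=[[0,0,0],[0,0,0],[0,0,0],[0,0,0],[0,0,0],[0,0,0],[0,0,0],[0,0,0],[0,0,0],[0,0,0]])

```text
time: 11.8
tcp_pos: [0.5002, 0.0299, 0.0826]
eef_rot: [[-0.375, -0.927, 0.0], [-0.927, 0.375, 0.0], [-0.0, 0.0, -1.0]]
ft_force: [-0.1, 0.7, -1.1]
width: 0.15
```

```bash
python3 -c "
from plan import *
from h import *
snap('scene','s7');plan_now([])
crop(load('s7'),230,270,330,360,'s7c',7)
"
```

```text
t 11.85 p [0.5002 0.0299 0.0826] xyaw -112.03676524543577 F [ 0.8041  1.5622 -0.6016] w 0.15202601634429988 j [ 0.2152  0.2142 -0.3988  1.9869  0.1009  0.9592 -2.1889]
```

View pics/s7c.png

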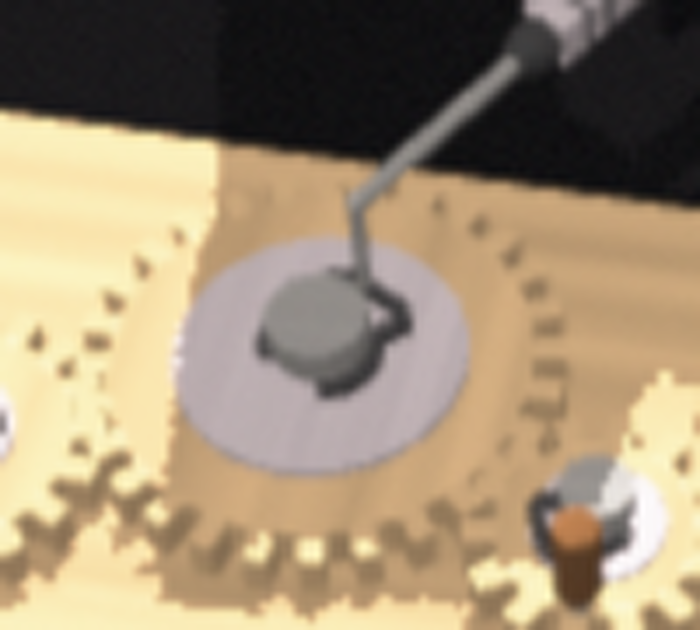

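Nearly touching the post. Continuing in small steps.

>>> send_rows(travel=[[0,-0.0002,0],[0,-0.0002,0],[0,-0.0002,0],[0,-0.0002,0],[0,-0.0002,0],[0,0,0],[0,0,0],[0,0,0],[0,0,0],[0,0,0]], rot=[[0,0,0],[0,0,0],[0,0,0],[0,0,0],[0,0,0],[0,0,0],[0,0,0],[0,0,0],[0,0,0],[0,0,0]])

```text
time: 12.85
tcp_pos: [0.5011, 0.0295, 0.0826]
eef_rot: [[-0.375, -0.927, -0.0], [-0.927, 0.375, 0.0], [-0.0, 0.0, -1.0]]
ft_force: [-0.1, -0.5, -0.4]
width: 0.151
```

```bash
python3 -c "
from plan import *
plan_now([])
"
```

```text
t 12.85 p [0.5011 0.0295 0.0826] xyaw -112.04070432553635 F [-0.1179 -0.4654 -0.389 ] w 0.15147683979682267 j [ 0.2154  0.216  -0.3982  1.9849  0.1016  0.9596 -2.1884]
```

>>> send_rows(travel=[[0,-0.0002,0],[0,-0.0002,0],[0,-0.0002,0],[0,-0.0002,0],[0,-0.0002,0],[0,0,0],[0,0,0],[0,0,0],[0,0,0],[0,0,0]], rot=[[0,0,0],[0,0,0],[0,0,0],[0,0,0],[0,0,0],[0,0,0],[0,0,0],[0,0,0],[0,0,0],[0,0,0]])

```text
time: 13.85
tcp_pos: [0.5018, 0.0292, 0.0825]
eef_rot: [[-0.375, -0.927, -0.001], [-0.927, 0.375, 0.0], [0.0, 0.001, -1.0]]
ft_force: [-3.9, 1.5, 0.3]
width: 0.155
```

```bash
python3 -c "
from plan import *
from h import *
snap('scene','s8');plan_now([])
crop(load('s8'),230,270,330,360,'s8c',7)
"
```

```text
t 13.9 p [0.5018 0.0292 0.0825] xyaw -112.0324784777464 F [-4.8519  1.1024  0.0346] w 0.15101170945863168 j [ 0.2156  0.2176 -0.3978  1.9831  0.1021  0.9603 -2.1878]
```

View pics/s8c.png

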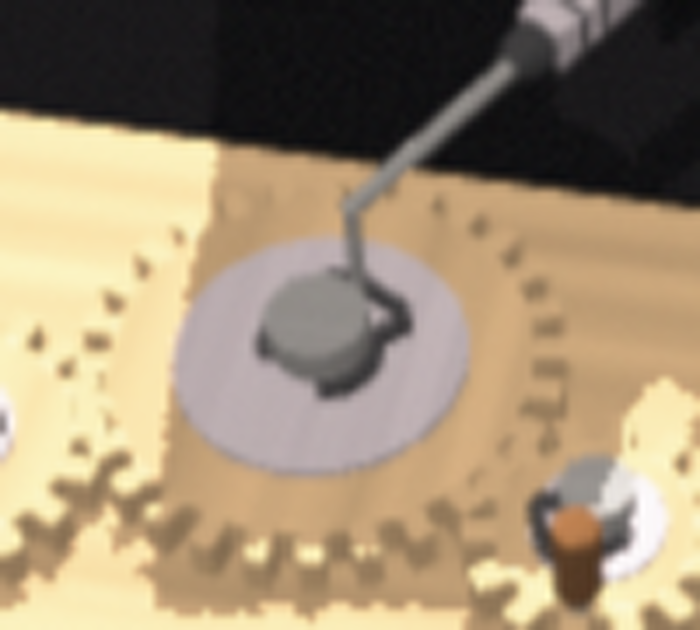

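Contact with the post came at about 4.5 N. I'll back off to the window centre and descend.

>>> send_rows(travel=[[0,0.0006,0],[0,0.0005,0],[0,0,0.001],[0,0,0.0015],[0,0,0.0015],[0,0,0.001],[0,0,0],[0,0,0],[0,0,0],[0,0,0]], rot=[[0,0,0],[0,0,0],[0,0,0],[0,0,0],[0,0,0],[0,0,0],[0,0,0],[0,0,0],[0,0,0],[0,0,0]])

```text
time: 14.9
tcp_pos: [0.5011, 0.0295, 0.0776]
eef_rot: [[-0.375, -0.927, 0.0], [-0.927, 0.375, 0.0], [-0.0, -0.0, -1.0]]
ft_force: [0.3, 0.1, -0.8]
width: 0.158
```

>>> send_rows(travel=[[0,0,0.0003],[0,0,0.0003],[0,0,0.0003],[0,0,0.0003],[0,0,0.0003],[0,0,0],[0,0,0],[0,0,0],[0,0,0],[0,0,0]], rot=[[0,0,0],[0,0,0],[0,0,0],[0,0,0],[0,0,0],[0,0,0],[0,0,0],[0,0,0],[0,0,0],[0,0,0]])

```text
time: 15.9
tcp_pos: [0.5011, 0.0295, 0.0761]
eef_rot: [[-0.375, -0.927, 0.0], [-0.927, 0.375, 0.0], [-0.0, -0.0, -1.0]]
ft_force: [-0.4, -0.6, -1.1]
width: 0.154
```

```bash
python3 -c "
from plan import *
plan_now([])
"
```

```text
t 15.9 p [0.5011 0.0295 0.0761] xyaw -112.03633327929222 F [-0.4364 -0.6407 -1.1321] w 0.15357736026749955 j [ 0.2136  0.2246 -0.3973  1.9904  0.1064  0.9462 -2.1925]
```

>>> send_rows(travel=[[0,0,0.0003],[0,0,0.0003],[0,0,0.0003],[0,0,0.0003],[0,0,0.0002],[0,0,0],[0,0,0],[0,0,0],[0,0,0],[0,0,0]], rot=[[0,0,0],[0,0,0],[0,0,0],[0,0,0],[0,0,0],[0,0,0],[0,0,0],[0,0,0],[0,0,0],[0,0,0]])

```text
time: 16.9
tcp_pos: [0.5011, 0.0295, 0.0747]
eef_rot: [[-0.375, -0.927, 0.0], [-0.927, 0.375, 0.0], [-0.0, -0.0, -1.0]]
ft_force: [-0.6, -0.1, -1.6]
width: 0.155
```

```bash
python3 -c "
from plan import *
from h import *
snap('scene','s9');plan_now([])
crop(load('s9'),230,270,330,360,'s9c',7)
"
```

```text
t 16.95 p [0.501  0.0296 0.0747] xyaw -112.03561668134242 F [ 0.2048 -0.416  -0.758 ] w 0.15206260485810225 j [ 0.2132  0.2266 -0.3971  1.9915  0.1075  0.9433 -2.1934]
```

View pics/s9c.png

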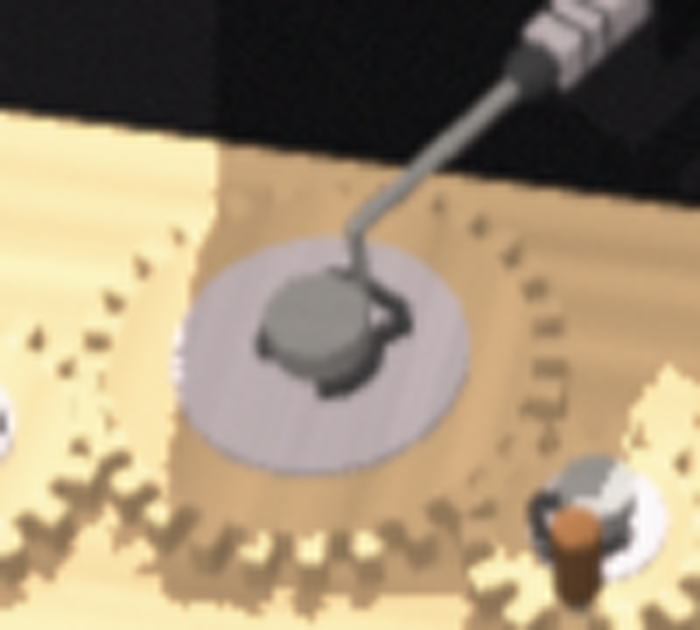

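The hook is inside the window. Now feeling for the washer.

>>> send_rows(travel=[[0,0,0.0002],[0,0,0.0002],[0,0,0.0002],[0,0,0.0001],[0,0,0],[0,0,0],[0,0,0],[0,0,0],[0,0,0],[0,0,0]], rot=[[0,0,0],[0,0,0],[0,0,0],[0,0,0],[0,0,0],[0,0,0],[0,0,0],[0,0,0],[0,0,0],[0,0,0]])

```text
time: 17.95
tcp_pos: [0.501, 0.0295, 0.074]
eef_rot: [[-0.375, -0.927, 0.0], [-0.927, 0.375, 0.0], [-0.0, 0.0, -1.0]]
ft_force: [0.4, -0.7, -1.2]
width: 0.156
```

```bash
python3 -c "
from plan import *
plan_now([])
"
```

```text
t 17.95 p [0.501  0.0295 0.074 ] xyaw -112.0396782405083 F [ 0.4475 -0.7059 -1.1956] w 0.1556737193460112 j [ 0.213   0.2276 -0.3969  1.9921  0.108   0.9418 -2.1939]
```

>>> send_rows(travel=[[0,0,0.0001],[0,0,0.0001],[0,0,0.0001],[0,0,0.0001],[0,0,0],[0,0,0],[0,0,0],[0,0,0],[0,0,0],[0,0,0]], rot=[[0,0,0],[0,0,0],[0,0,0],[0,0,0],[0,0,0],[0,0,0],[0,0,0],[0,0,0],[0,0,0],[0,0,0]])

```text
time: 18.95
tcp_pos: [0.5011, 0.0295, 0.0736]
eef_rot: [[-0.375, -0.927, -0.0], [-0.927, 0.375, 0.0], [-0.0, 0.0, -1.0]]
ft_force: [0.7, -0.2, -0.3]
width: 0.149
```

```bash
python3 -c "
from plan import *
from cell import env
plan_now([]);print(env.get_state()['wrist_torque'])
"
```

```text
t 18.95 p [0.5011 0.0295 0.0736] xyaw -112.03820961400216 F [ 0.7211 -0.1963 -0.2572] w 0.1489096639922661 j [ 0.2129  0.2282 -0.3969  1.9924  0.1083  0.941  -2.1941]
[ 0.0536 -0.0079  0.0247]
```

Baseline Fz is about −1.0 and now reads −0.3, so contact may be starting. One more step.

>>> send_rows(travel=[[0,0,0.0001],[0,0,0.0001],[0,0,0.0001],[0,0,0.0001],[0,0,0],[0,0,0],[0,0,0],[0,0,0],[0,0,0],[0,0,0]], rot=[[0,0,0],[0,0,0],[0,0,0],[0,0,0],[0,0,0],[0,0,0],[0,0,0],[0,0,0],[0,0,0],[0,0,0]])

```text
time: 19.95
tcp_pos: [0.501, 0.0295, 0.0732]
eef_rot: [[-0.375, -0.927, -0.0], [-0.927, 0.375, 0.0], [-0.0, 0.0, -1.0]]
ft_force: [-1.0, -0.3, 0.3]
width: 0.156
```

```bash
python3 -c "
from plan import *
from cell import env
plan_now([]);print(env.get_state()['wrist_torque'])
"
```

```text
t 19.95 p [0.501  0.0295 0.0732] xyaw -112.03851646073791 F [-0.987  -0.2576  0.2746] w 0.15611206318911622 j [ 0.2128  0.2287 -0.3968  1.9927  0.1086  0.9402 -2.1944]
[ 0.1342  0.0624 -0.0166]
```

>>> send_rows(travel=[[0,0,0.0002],[0,0,0.0002],[0,0,0.0002],[0,0,0.0002],[0,0,0.0002],[0,0,0],[0,0,0],[0,0,0],[0,0,0],[0,0,0]], rot=[[0,0,0],[0,0,0],[0,0,0],[0,0,0],[0,0,0],[0,0,0],[0,0,0],[0,0,0],[0,0,0],[0,0,0]])

```text
time: 20.95
tcp_pos: [0.501, 0.0295, 0.0722]
eef_rot: [[-0.375, -0.927, 0.0], [-0.927, 0.375, 0.0], [-0.0, -0.0, -1.0]]
ft_force: [-1.6, 0.7, 1.5]
width: 0.155
```

```bash
python3 -c "
from plan import *
from cell import env
plan_now([]);print(env.get_state()['wrist_torque'])
"
```

```text
t 20.95 p [0.501  0.0295 0.0722] xyaw -112.03610089709673 F [-1.6145  0.6986  1.5371] w 0.1552243357951658 j [ 0.2125  0.2301 -0.3967  1.9935  0.1094  0.9381 -2.195 ]
[0.0854 0.1657 0.0072]
```

Washer preload is about 2.5 N. Starting the pull.

>>> send_rows(travel=[[0,0.0004,0.0001],[0,0.0004,0.0001],[0,0.0004,0.0001],[0,0.0004,0.0001],[0,0.0004,0.0001],[0,0.0004,0],[0,0.0004,0],[0,0,0],[0,0,0],[0,0,0]], rot=[[0,0,0],[0,0,0],[0,0,0],[0,0,0],[0,0,0],[0,0,0],[0,0,0],[0,0,0],[0,0,0],[0,0,0]])

```text
time: 21.95
tcp_pos: [0.4986, 0.0305, 0.0717]
eef_rot: [[-0.375, -0.927, 0.0], [-0.927, 0.375, 0.0], [-0.0, -0.0, -1.0]]
ft_force: [2.4, -1.1, 1.6]
width: 0.154
```

```bash
python3 -c "
from plan import *
from h import *
snap('scene','s10');plan_now([]);print(env.get_state()['wrist_torque'])
crop(load('s10'),230,270,330,360,'s10c',7)
"
```

```text
t 22.0 p [0.4986 0.0305 0.0717] xyaw -112.04184678338757 F [ 2.7731 -0.8832  1.4477] w 0.15174467768223496 j [ 0.2118  0.2261 -0.398   1.9995  0.1082  0.9356 -2.1969]
[-0.2012 -0.8018  0.0561]
```

View pics/s10c.png

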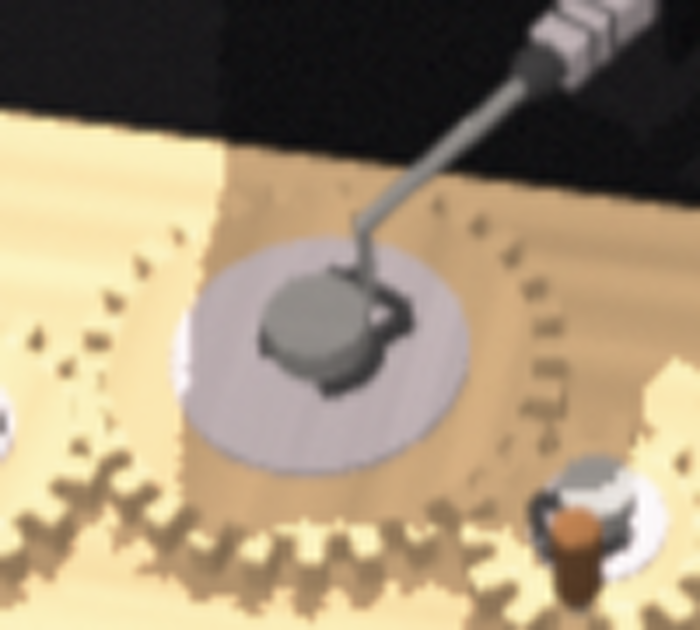

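>>> send_rows(travel=[[0,0.0003,0.0001],[0,0.0003,0.0001],[0,0.0003,0.0001],[0,0.0003,0.0001],[0,0.0003,0],[0,0.0003,0],[0,0.0003,0],[0,0.0003,0],[0,0,0],[0,0,0]], rot=[[0,0,0],[0,0,0],[0,0,0],[0,0,0],[0,0,0],[0,0,0],[0,0,0],[0,0,0],[0,0,0],[0,0,0]])

```text
time: 23.0
tcp_pos: [0.4975, 0.0311, 0.0717]
eef_rot: [[-0.376, -0.927, 0.003], [-0.927, 0.376, -0.0], [-0.001, -0.002, -1.0]]
ft_force: [7.3, -3.3, -0.3]
width: 0.156
```

```bash
python3 -c "
from plan import *
from h import *
snap('scene','s11');plan_now([]);print(env.get_state()['wrist_torque'])
crop(load('s11'),230,270,330,360,'s11c',7)
"
```

```text
t 23.05 p [0.4975 0.031  0.0717] xyaw -112.06283514989758 F [ 8.0652 -3.3419  0.8873] w 0.1516763773038894 j [ 0.2114  0.2226 -0.3987  2.0038  0.1078  0.9324 -2.1985]
[-0.6877 -1.819  -0.0248]
```

View pics/s11c.png

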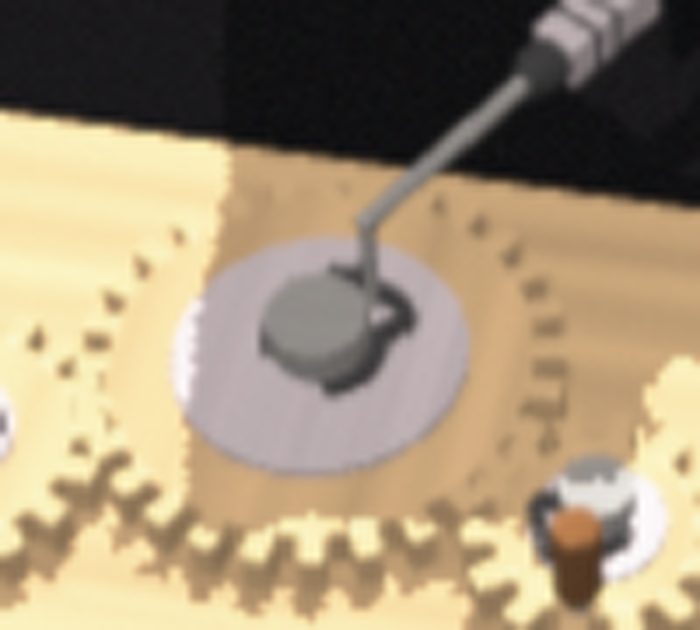

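Pulling at 8.7 N and the clip is starting to move. I'll carry on with a little more downward bias.

>>> send_rows(travel=[[0,0.0004,0.0001],[0,0.0004,0.0001],[0,0.0004,0.0001],[0,0.0004,0.0001],[0,0.0004,0.0001],[0,0.0004,0],[0,0.0004,0],[0,0.0004,0],[0,0.0004,0],[0,0.0004,0]], rot=[[0,0,0],[0,0,0],[0,0,0],[0,0,0],[0,0,0],[0,0,0],[0,0,0],[0,0,0],[0,0,0],[0,0,0]])

```text
time: 24.05
tcp_pos: [0.4944, 0.0323, 0.0715]
eef_rot: [[-0.376, -0.927, 0.004], [-0.927, 0.376, -0.0], [-0.001, -0.004, -1.0]]
ft_force: [8.8, -4.5, 0.8]
width: 0.151
```

```bash
python3 -c "
from plan import *
from h import *
snap('scene','s12');plan_now([]);print(env.get_state()['wrist_torque'])
crop(load('s12'),230,270,330,360,'s12c',7)
"
```

```text
t 24.1 p [0.4943 0.0323 0.0715] xyaw -112.07882984310271 F [ 8.9876 -4.2583  0.0243] w 0.15184776026442137 j [ 0.2104  0.2166 -0.4005  2.0118  0.106   0.929  -2.2011]
[-0.9019 -2.1744  0.0219]
```

View pics/s12c.png

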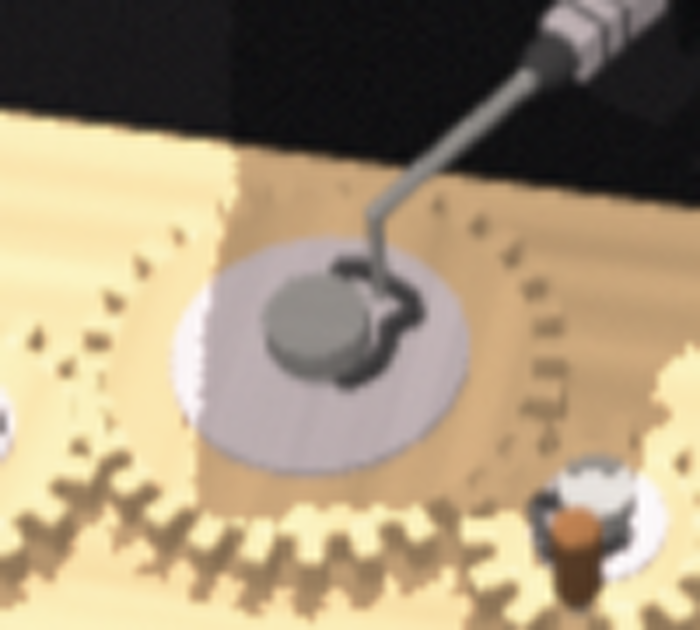

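>>> send_rows(travel=[[0,0.0004,0.0002],[0,0.0004,0.0002],[0,0.0004,0.0002],[0,0.0004,0.0001],[0,0.0004,0.0001],[0,0.0004,0],[0,0.0004,0],[0,0.0004,0],[0,0.0004,0],[0,0.0004,0]], rot=[[0,0,0],[0,0,0],[0,0,0],[0,0,0],[0,0,0],[0,0,0],[0,0,0],[0,0,0],[0,0,0],[0,0,0]])

```text
time: 25.1
tcp_pos: [0.4889, 0.0345, 0.0701]
eef_rot: [[-0.375, -0.927, 0.0], [-0.927, 0.375, 0.0], [-0.0, -0.0, -1.0]]
ft_force: [2.6, -0.9, 2.1]
width: 0.152
```

```bash
python3 -c "
from plan import *
from h import *
snap('scene','s13');plan_now([]);print(env.get_state()['wrist_torque'])
crop(load('s13'),230,270,330,360,'s13c',7)
"
```

```text
t 25.15 p [0.4887 0.0346 0.0701] xyaw -112.0303636696692 F [ 2.8106 -0.8599  2.828 ] w 0.1514900805855625 j [ 0.2088  0.211  -0.4036  2.022   0.1029  0.9276 -2.2039]
[-0.3654 -1.0025  0.067 ]
```

View pics/s13c.png

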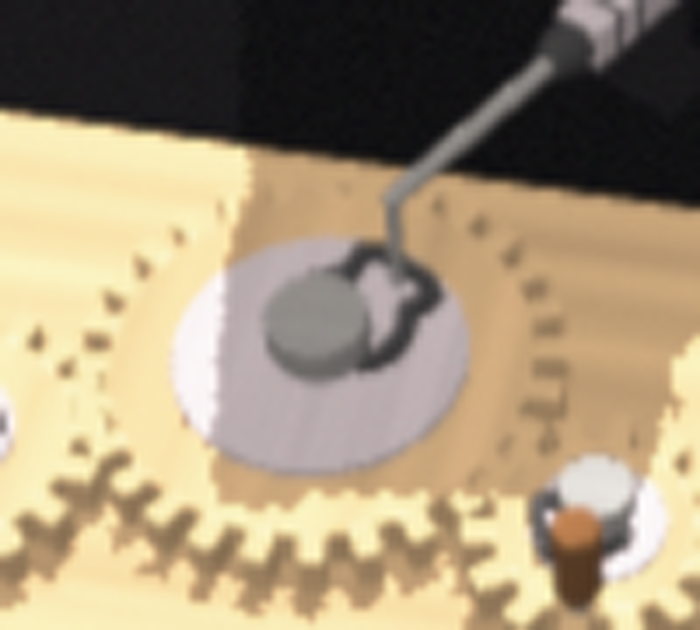

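The arms have sprung open and the force has dropped to 3 N. I'll keep drawing the clip along.

>>> send_rows(travel=[[0,0.0006,0],[0,0.0008,0],[0,0.0008,0],[0,0.0008,0],[0,0.0008,0],[0,0.0008,0],[0,0.0008,0],[0,0.0008,0],[0,0.0006,0],[0,0,0]], rot=[[0,0,0],[0,0,0],[0,0,0],[0,0,0],[0,0,0],[0,0,0],[0,0,0],[0,0,0],[0,0,0],[0,0,0]])

```text
time: 26.15
tcp_pos: [0.4823, 0.0371, 0.0699]
eef_rot: [[-0.375, -0.927, -0.0], [-0.927, 0.375, 0.0], [0.0, 0.0, -1.0]]
ft_force: [0.9, -1.4, 4.0]
width: 0.152
```

```bash
python3 -c "
from plan import *
from h import *
snap('scene','s14');plan_now([]);print(env.get_state()['wrist_torque'])
crop(load('s14'),230,270,330,360,'s14c',7)
"
```

```text
t 26.2 p [0.4823 0.0371 0.0699] xyaw -112.03416874085367 F [ 1.4822 -1.1931  3.2959] w 0.14992831536918572 j [ 0.2072  0.1999 -0.4073  2.0357  0.0985  0.9247 -2.2076]
[-0.2655 -0.8362 -0.0978]
```

View pics/s14c.png

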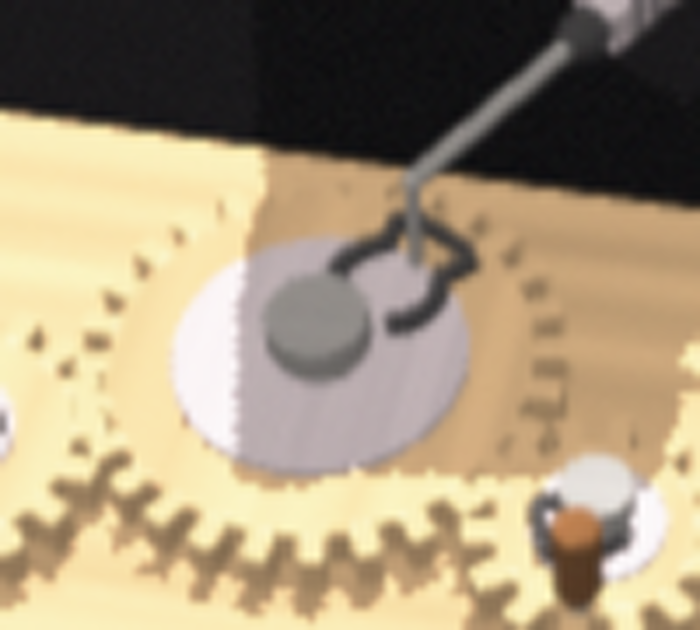

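>>> send_rows(travel=[[0,0.001,0],[0,0.0015,0],[0,0.0015,0],[0,0.0015,0],[0,0.0015,0.0004],[0,0.0015,0.0004],[0,0.0015,0.0004],[0,0.0015,0.0004],[0,0.0015,0],[0,0.0005,0]], rot=[[0,0,0],[0,0,0],[0,0,0],[0,0,0],[0,0,0],[0,0,0],[0,0,0],[0,0,0],[0,0,0],[0,0,0]])

```text
time: 27.2
tcp_pos: [0.47, 0.0422, 0.0684]
eef_rot: [[-0.375, -0.927, 0.0], [-0.927, 0.375, 0.0], [-0.0, -0.0, -1.0]]
ft_force: [2.3, -0.9, 2.2]
width: 0.151
```

```bash
python3 -c "
from plan import *
from h import *
snap('scene','s15');snap('wrist','w15');plan_now([]);print(env.get_state()['wrist_torque'])
crop(load('s15'),230,270,330,360,'s15c',7)
"
```

```text
t 27.3 p [0.47   0.0422 0.0684] xyaw -112.0329827798857 F [ 1.7923 -0.6137  2.9658] w 0.15533008430385592 j [ 0.2031  0.1794 -0.4148  2.0635  0.0908  0.9156 -2.2165]
[-0.2137 -0.7046 -0.0344]
```

View pics/s15c.png

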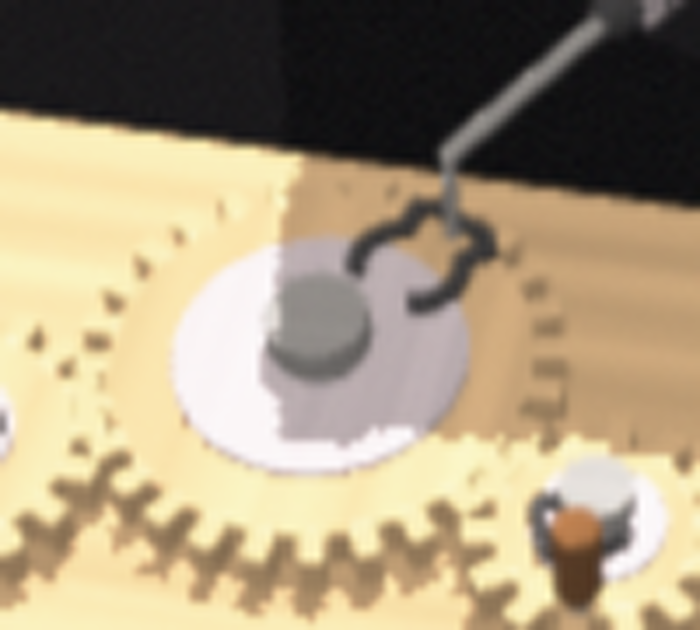

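View pics/w15.png

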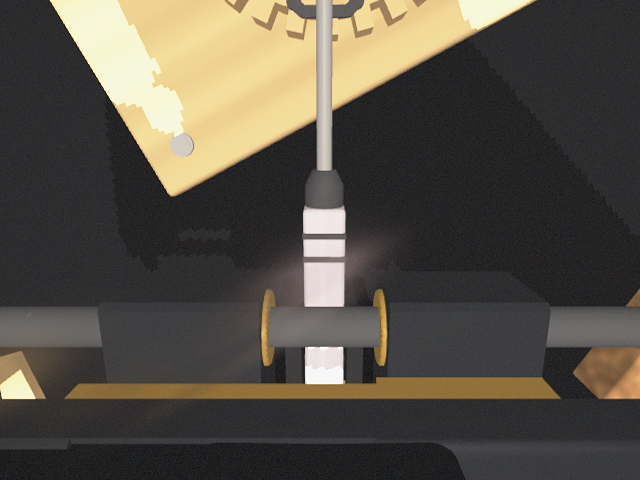

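By geometry the clip centre is about 33 mm out. I'll unload the hook and lift straight up.

>>> send_rows(travel=[[0,-0.001,-0.0005],[0,-0.0015,-0.001],[0,0,-0.001],[0,0,-0.001],[0,0,-0.002],[0,0,-0.004],[0,0,-0.008],[0,0,-0.012],[0,0,-0.012],[0,0,-0.008]], rot=[[0,0,0],[0,0,0],[0,0,0],[0,0,0],[0,0,0],[0,0,0],[0,0,0],[0,0,0],[0,0,0],[0,0,0]])

```text
time: 28.3
tcp_pos: [0.4729, 0.0413, 0.1196]
eef_rot: [[-0.375, -0.927, 0.002], [-0.927, 0.375, 0.0], [-0.001, -0.002, -1.0]]
ft_force: [-0.5, 0.2, -1.1]
width: 0.156
```

```bash
python3 -c "
from plan import *
from h import *
snap('scene','s16');snap('wrist','w16');plan_now([(.4655,.3282,.158,-95.17)]);print(env.get_state()['wrist_torque'])
crop(load('s16'),230,270,330,360,'s16c',7)
s=load('s16');f=lambda u,v,z:ray(s,u/7+230-.43,v/7+270-.43,z)[:2]
print(f(319,313,.054))
"
```

```text
t 28.4 p [0.4733 0.0413 0.1196] xyaw -112.04407012807057 F [-0.2385 -1.0986 -0.5354] w 0.15021348772687126 j [ 0.2167  0.1132 -0.4174  2.0125  0.0543  1.0234 -2.182 ]
travel [-0.0277, 0.0079, -0.0038] rot [-0.0003, 0.0001, -0.0295] x 10 -> end [0.4658 0.3282 0.1576] |step| 0.029054087492124063
[ 0.0494  0.0086 -0.0309]
[ 0.6186 -0.0186]
```

View pics/s16c.png

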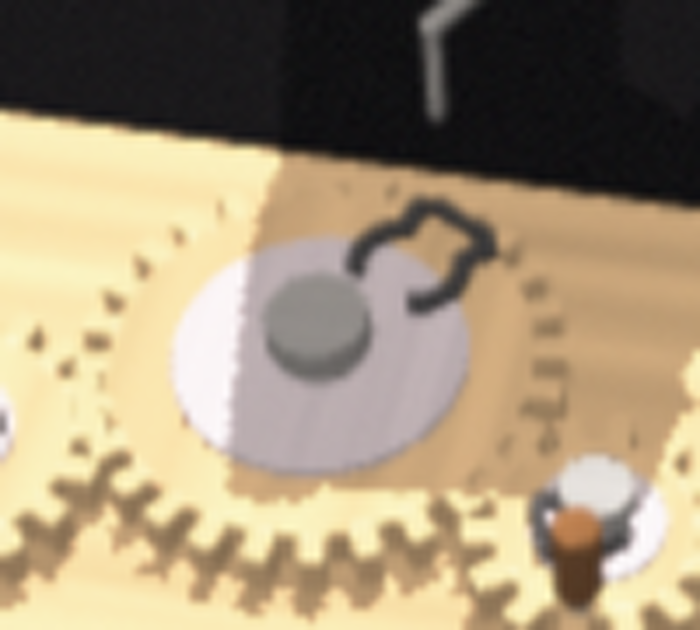

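View pics/w16.png

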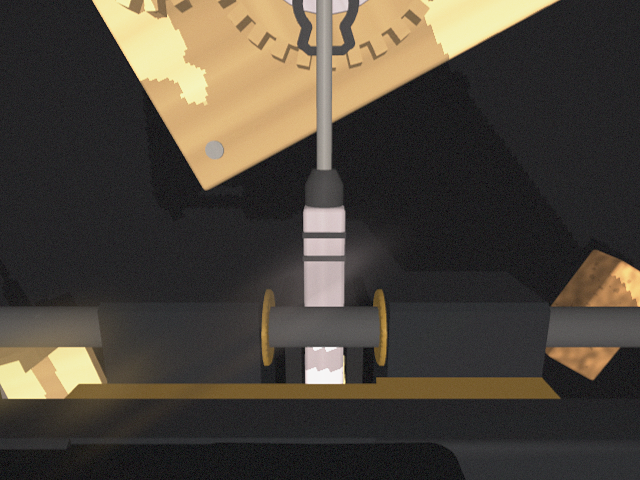

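```bash
python3 -c "
from plan import *
from h import *
d=np.array([np.cos(np.radians(-22)),np.sin(np.radians(-22))])
s=load('s16');f=lambda u,v,z:ray(s,u/7+230-.43,v/7+270-.43,z)[:2]
P=(f(319,313,.054)+f(320,356,.040))/2
for z in (.041,.043):
  b=(f(432,200,z)+f(492,238,z))/2; print('scene bar outer mid',np.linalg.norm(b-P),'origin',np.linalg.norm(b-P)-.0205)
  m=(f(356,272,z)+f(412,308,z))/2; print('mouth',np.linalg.norm(m-P))
c=load('w16');b=ray(c,325,55,.042)[:2];print('wrist bar',b,np.linalg.norm(b-[.6199,-.0204])-.0205)
"
```

```text
scene bar outer mid 0.052476595839559166 origin 0.03197659583955917
mouth 0.023341326459620556
scene bar outer mid 0.05121351633459938 origin 0.030713516334599376
mouth 0.02216679601319583
wrist bar [0.5691 0.0011] 0.034689671894943014
```

The clip centre measures 31–35 mm from the axis by three estimates, all above the 26 mm limit. Returning the pick now.

>>> send_rows(travel=[[-0.015,0.004,-0.004],[-0.028,0.008,-0.006],[-0.036,0.01,-0.006],[-0.038,0.011,-0.006],[-0.038,0.011,-0.005],[-0.038,0.011,-0.005],[-0.034,0.01,-0.004],[-0.026,0.008,-0.002],[-0.016,0.004,0],[-0.008,0.002,0]], rot=[[0,0,-0.015],[0,0,-0.0295],[0,0,-0.038],[0,0,-0.038],[0,0,-0.038],[0,0,-0.038],[0,0,-0.036],[0,0,-0.03],[0,0,-0.02],[0,0,-0.0125]])

```text
time: 29.4
tcp_pos: [0.4657, 0.3301, 0.1555]
eef_rot: [[-0.086, -0.996, -0.001], [-0.996, 0.086, 0.0], [-0.0, 0.001, -1.0]]
ft_force: [0.3, 0.7, -0.6]
width: 0.152
```

```bash
python3 -c "
from plan import *
from h import *
snap('wrist','x');snap('scene','s17');snap('wrist','w17');plan_now([(.4655,.3282,.158,-95.17)])
crop(load('s17'),400,180,560,340,'s17c',4.5)
"
```

```text
t 29.55 p [0.4668 0.3275 0.1554] xyaw -95.1626537263055 F [-0.8586  0.1425 -0.7047] w 0.1498769214976882 j [-0.1616  0.3002 -0.6221  1.7475  0.1896  1.1554 -2.5005]
travel [-0.0001, 0.0001, -0.0003] rot [0.0001, -0.0001, 0.0] x 10 -> end [0.4659 0.3286 0.1584] |step| 0.00033166247903553995
```

View pics/w17.png

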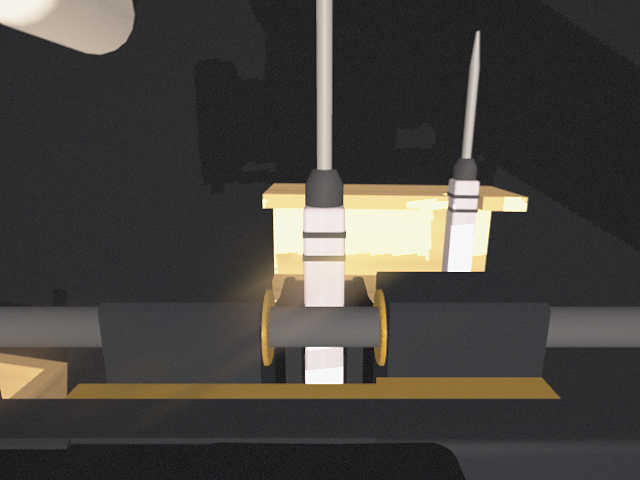

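View pics/s17c.png

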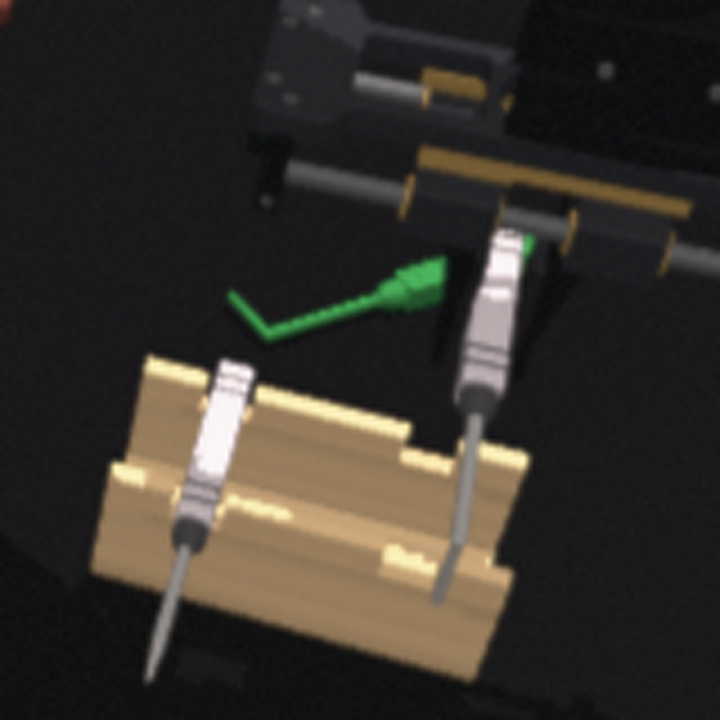

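Grip pose is unchanged. Lowering into the notch.

>>> send_rows(travel=[[-0.0006,0.0013,0.008],[0,0,0.014],[0,0,0.016],[0,0,0.016],[0,0,0.015],[0,0,0.013],[0,0,0.009],[0,0,0.006],[0,0,0.003],[0,0,0]], rot=[[0,0,0],[0,0,0],[0,0,0],[0,0,0],[0,0,0],[0,0,0],[0,0,0],[0,0,0],[0,0,0],[0,0,0]])

```text
time: 30.55
tcp_pos: [0.4655, 0.329, 0.0558]
eef_rot: [[-0.089, -0.996, -0.0], [-0.996, 0.089, 0.0], [-0.0, 0.0, -1.0]]
ft_force: [0.3, -0.7, -1.2]
width: 0.151
```

```bash
python3 -c "
from plan import *
plan_now([(.4655,.3282,.0537,-95.17)])
"
```

```text
t 30.55 p [0.4655 0.329  0.0558] xyaw -95.13091195244898 F [ 0.345  -0.689  -1.2218] w 0.1509631120271939 j [-0.2051  0.4121 -0.5847  1.8366  0.2707  0.9728 -2.5656]
travel [0.0001, -0.0, 0.0002] rot [0.0, 0.0, 0.0001] x 10 -> end [0.4654 0.328  0.0538] |step| 0.00022360679774997898
```

>>> send_rows(travel=[[0.0005,0,0.0004],[0,0,0.0004],[0,0,0.0004],[0,0,0.0003],[0,0,0.0003],[0,0,0],[0,0,0],[0,0,0],[0,0,0],[0,0,0]], rot=[[0,0,0],[0,0,0],[0,0,0],[0,0,0],[0,0,0],[0,0,0],[0,0,0],[0,0,0],[0,0,0],[0,0,0]])

```text
time: 31.55
tcp_pos: [0.4654, 0.3284, 0.0541]
eef_rot: [[-0.09, -0.996, -0.0], [-0.996, 0.09, 0.0], [-0.0, 0.0, -1.0]]
ft_force: [-0.1, 1.1, -1.0]
width: 0.156
```

>>> send_rows(travel=[[0,0,0],[0,0,0],[0,0,0],[0,0,0],[0,0,0],[0,0,0],[0,0,0],[0,0,0],[0,0,0],[0,0,0]], rot=[[0,0,0],[0,0,0],[0,0,0],[0,0,0],[0,0,0],[0,0,0],[0,0,0],[0,0,0],[0,0,0],[0,0,0]], hand=50)

```text
time: 32.55
tcp_pos: [0.4655, 0.3284, 0.0541]
eef_rot: [[-0.09, -0.996, 0.0], [-0.996, 0.09, 0.0], [-0.0, -0.0, -1.0]]
ft_force: [-0.2, -0.6, -0.7]
width: 0.505
```

>>> send_rows(travel=[[0,0,-0.004],[0,0,-0.008],[0,0,-0.012],[0,0,-0.015],[0,0,-0.018],[0,0,-0.018],[0,0,-0.018],[0,0,-0.015],[0,0,-0.008],[0,0,-0.004]], rot=[[0,0,0],[0,0,0],[0,0,0],[0,0,0],[0,0,0],[0,0,0],[0,0,0],[0,0,0],[0,0,0],[0,0,0]])

```text
time: 33.55
tcp_pos: [0.4657, 0.3285, 0.1752]
eef_rot: [[-0.09, -0.996, 0.001], [-0.996, 0.09, 0.001], [-0.001, -0.001, -1.0]]
ft_force: [-0.6, -0.1, -0.7]
width: 0.498
```

```bash
python3 -c "
from plan import *
from h import *
snap('scene','s18');snap('wrist','w18');snap('top','t18');plan_now([])
crop(load('s18'),230,180,560,400,'s18c',2.4)
crop(load('t18'),125,100,395,275,'t18c',2.9)
"
```

```text
t 33.7 p [0.4653 0.3282 0.1737] xyaw -95.13821940159126 F [-0.1317  0.4028  0.5467] w 0.49821820007292666 j [-0.1622  0.2803 -0.6211  1.7295  0.1743  1.1879 -2.4908]
```

View pics/s18c.png

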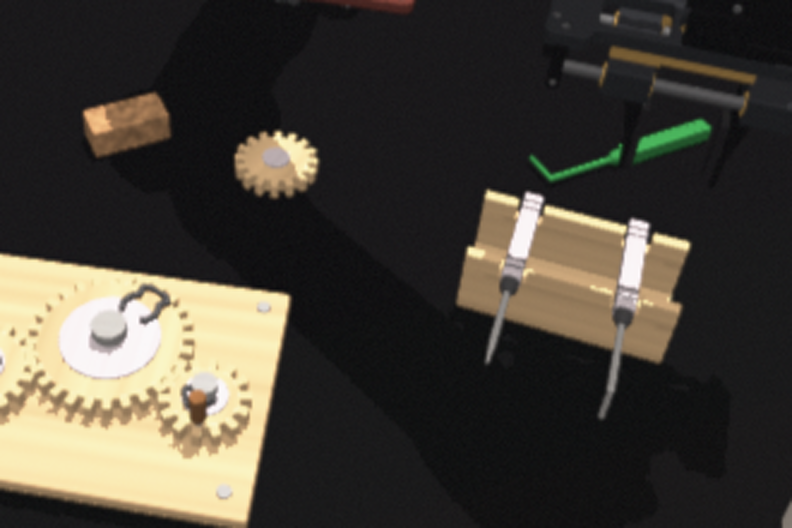

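View pics/w18.png

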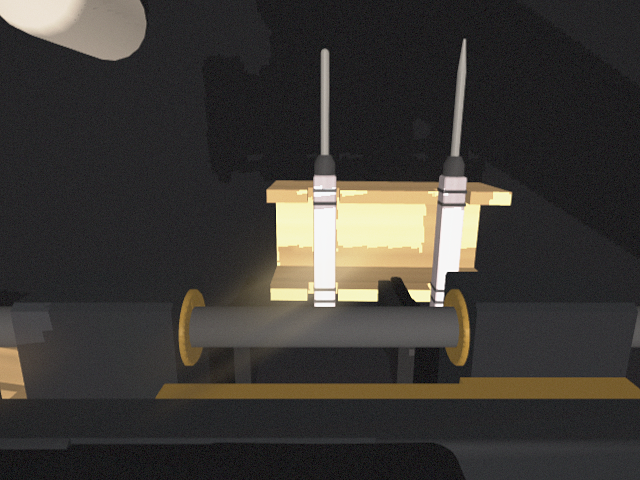

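View pics/t18c.png

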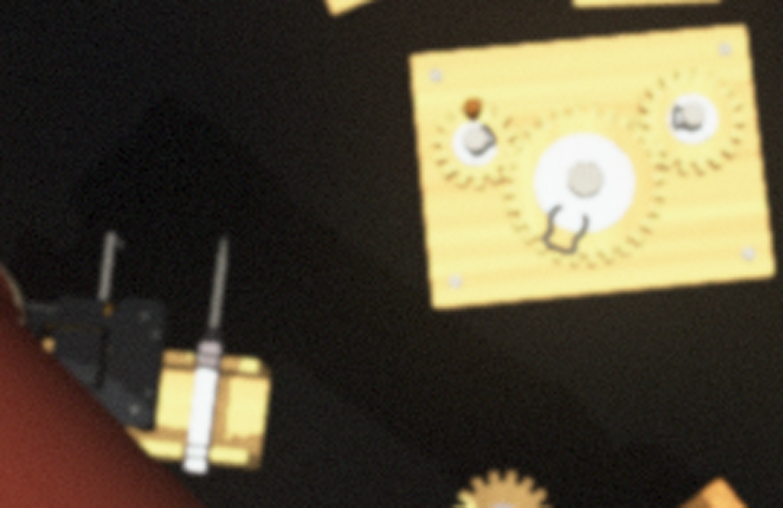

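The pick is back in its notch hook-down, the awl is untouched, and the clip lies on the gear. Handing in.

```bash
python3 -c "
from h import *
c=load('w18')
a=ray(c,324.5,176,.057);print('handle front',a,'(start .5084,.3234)')
t=load('t18');f=lambda u,v,z:ray(t,u/2.9+125-.33,v/2.9+100-.33,z)[:2]
print('clip',np.linalg.norm(f(562,250,.042)-f(584,184,.040))-.0205)
print(env.hand_in())"
```

```text
handle front [0.50797368 0.32334246 0.057     ] (start .5084,.3234)
clip 0.03108245656753311
the job is handed in; nothing more can be done
None
```

I took the clip out of its groove with the pick alone, laid the pick back in its notch hook down, and handed the job in at about 34 s. The hand-in gives no verdict.

I ranged the hook on the post (about 4.5 N), lowered it into the clip's loop until it touched the washer at about 1.3 N, then pressed to about 2.5 N. The pull peaked near 10 N before the clip's arms sprang open, and I drew the clip on from there.

Last checks:
- **Clip:** it lies on the gear and washer. Its centre is about 31 mm from the post axis by the final top view; earlier estimates after I lifted the hook off ranged from 31 to 35 mm. All are above the 26 mm limit.
- **Pick:** the front end of its handle is within about 1 mm of where it started, and the hook points down.
- **Awl:** it looks untouched in the final images; I did not measure its position again.
- **Gripper:** it is open and about 12 cm above the rest, touching nothing.

The cameras disagreed by 2–3 mm on the post position and the sideways offset of the pick. I relied on touch for the fit along the pick and on relative views for the sideways centring. No check failed.

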